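# Shut down the photometer and park its filter dial

### The job

The photometer's calibration check is over, so shut it down. Pull the sample carriage fully out to its stop, lift off the long reference block and push the empty carriage fully home again under the head; all the reference blocks, the long one and those lying on the bench, belong lying flat in the wooden case, each in the recess of its own shape. Last of all, with the carriage home, turn the filter dial anticlockwise right back to its end stop and then clockwise exactly seven clicks and let go, leaving the big tube rack, the little jar and the beaker where they stand.

Things in the scene. Friction and masses are not known exactly. Their poses are not given: they have to be found in the camera images.
- carriage (a joint): photometer's sample carriage, how far it is pulled out, m: 0 = fully home under the head (end stop), 0.11 = fully out (end stop). It stays where it is left; about 3 N moves it.
- carriage_handle (a point): point to grip on the carriage's handle: an upright round steel post 16 mm in diameter, standing free, its top 14 mm above this point and its foot 34 mm below; on the carriage's centre line. x and y axes as the photometer's: the carriage slides out along -y of this frame and home along +y. With the carriage home the head's near face is about 65 mm from the post on its +y side; the head's top is 82 mm above the bench.
- carriage_pan (a point): centre of the carriage's flat grey pan, at the pan's floor (21 mm above the bench); inside 62 mm (x) by 82 mm (y), rim 5 mm high. x and y as the photometer's; moves with the carriage. Under the overhanging blue head when home (gap about 35 mm above the pan floor), clear of it when fully out; the photometer's rear housing, 50 mm high, then starts 60 mm from the pan's centre on its +x side.
- dial (a joint): filter dial on the photometer's rear housing, rad, clockwise from above is positive: 0 = end stop (white pointer line on the bar towards the robot side, -x of the photometer, at the long white mark), click stops every 0.349 rad (20 degrees), ten clicks from stop to stop (3.49 rad). It springs into the nearest click when let go; about 0.08 N m carries it over a click.
- dial_grip (a point): on the dial's vertical axis at the height to grip: a black upright bar 46 mm long, 14 mm thick, its top 10 mm above this point and its round foot (50 mm across) 20 mm below; the bar lies along this point's x axis, the pointer end at -x, and turns with the dial.
- long_block_c (a point): centre (half-way up) of the long reference block, 66 mm (x) by 30 mm (y), 28 mm high, plain dark grey metal with a pale glass window flush in its top; z up, x along the length. At the start it lies on the carriage's pan, its length along the slide.
- short_block_c (a point): centre (half-way up) of the short reference block, 44 mm (x) by 28 mm (y), 28 mm high, plain dark grey metal with a pale glass window flush in its top; z up, x along the length
- square_block_c (a point): centre (half-way up) of the square reference block, 46 mm by 46 mm, 28 mm high, plain dark grey metal with a pale glass window flush in its top; z up, x along the length
- round_block_c (a point): centre (half-way up) of the round reference block, 40 mm in diameter, 28 mm high, plain dark grey metal with a pale glass window flush in its top; z up, x along the length
- long_block: the long block's body, origin at the centre of its underside
- short_block: the short block's body, origin at the centre of its underside; may be absent
- square_block: the square block's body, origin at the centre of its underside; may be absent
- round_block: the round block's body, origin at the centre of its underside; may be absent
- slot_long (a point): centre of the FLOOR of the storage case's long recess, 74 mm (x) by 38 mm (y); the floor is 6 mm above the bench and the recess 9 mm deep (case top 15 mm above the bench), 4 mm wider than its block on every side; axes as the case's. The four recesses lie two by two, 84 mm apart along x and 80 mm along y, in a fixed wooden plate 172 mm by 166 mm.
- slot_short (a point): centre of the FLOOR of the storage case's short recess, 52 mm (x) by 36 mm (y); the floor is 6 mm above the bench and the recess 9 mm deep (case top 15 mm above the bench), 4 mm wider than its block on every side; axes as the case's. 
- slot_square (a point): centre of the FLOOR of the storage case's square recess, 54 mm by 54 mm; the floor is 6 mm above the bench and the recess 9 mm deep (case top 15 mm above the bench), 4 mm wider than its block on every side; axes as the case's. 
- slot_round (a point): centre of the FLOOR of the storage case's round recess, 48 mm in diameter; the floor is 6 mm above the bench and the recess 9 mm deep (case top 15 mm above the bench), 4 mm wider than its block on every side; axes as the case's. 
- tube_rack: big white foam rack full of capped sample tubes, 110 by 160 mm, 108 mm high, origin under its centre; leave alone
- beaker: small glass beaker, 52 mm across, 55 mm high, origin under its centre; leave alone
- vial: small jar with a white cap, 28 mm across, 45 mm high, origin under its centre; leave alone
Things that resemble listed ones, but are neither listed nor needed, are in the scene too. What is shaped like the round_block but green or orange is not meant.

How it is judged:
By the outcome, as a careful person would: the job done as asked, in the order asked, and still so for the second after the job is handed in, with the robot touching nothing.
Of short_block, square_block, round_block only 2 to 3 are there at a start; the rules pass over those that are not, and their reading is None.
At some moment in a run one of short_block, square_block, round_block may be knocked a few centimetres aside while the robot is not near it.
Once in a run the grip may slacken for a moment while it holds something.
It also fails if it takes over 192 s, if anything falls off the work surface, if the arm or the gripper's body presses on something with over 40 N, if the wrist force passes 120 N, or if a joint passes its speed limit or range.

### The arm

A 6-joint arm with a two-finger parallel gripper is mounted at the origin on the work surface. World frame = base frame: x ahead of the robot, y to its left, z up, the work surface at z = 0. Lengths are in m, angles in rad, forces in N, time in s.
With the tool pointing down it reaches from about 0.35 to 0.725 m from the base axis. Payload 4.3 kg.
Tool frame: the origin (TCP) lies midway between the tips of the shut fingers; the grasp point (between the pads) lies 19 mm behind it; z points along the fingers, y is the line along which they close (so a half turn about z gives the same grasp; the last joint's range is limited). The gripper opens to 85 mm and grips with 20 to 120 N. Pads are 22 mm wide; open, the fingers measure 114 mm over their backs; the gripper's body (76 mm by 85 mm) begins 54 mm behind the grasp point. The pads swing forward as they close: fully open they stand 13 mm farther back than shut.
Start: joints at [-1.249, 0.377, 0.081, 1.274, 0, 1.46], TCP at [0.241, -0.522, 0.231] pointing down, gripper open.
Joint ranges: [-2.72, 2.72], [-0.84, 1.66], [-1.02, 1.22], [-1.77, 2.12], [-1.37, 1.28], [-3.14, 3.14]. Speed limits (rad/s): [2.57, 2.57, 3.14, 3.14, 3.14, 3.14].

### API

Orientations are given as a rotation vector (axis times angle).
In Python, from cell import get_obs, capture, finish_job, silhouettes gives the robot as it stands.
- The arm moves only by the tool arm_command, never from a script. Its argument "rows" is a list of rows, each a list of 7 numbers: the closure, from 0 (fully open) to 1 (shut), then the shift along the tool's x, y, z each as a share of 0.03 m, from -1 to 1, then the turn, a rotation vector about the tool's x, y, z each as a share of 10 degrees, from -1 to 1. A call has 1 to 5 rows; each row shifts and turns the commanded pose from where the row before left it, along the tool's axes as they then stand; what a row does not reach is not made up. A row lasts 1/8 s, in which the tool goes at most 62.5 mm and 10.7 degrees, less where a joint would pass 70% of its speed; a pose out of reach is approached as far as the arm can. A call with a number of a shift or a turn outside -1 to 1 is refused whole. A call with a gripper value outside its range is refused whole. The fingers move at their own pace and stop on an object; "force" is the grip in N (left out, the last holds). Time passes only in rows, so rows that do not move let the fingers close. It gives the time, the measured TCP pose, the force, the opening and the grip force at its end, in the units of the state.
- get_obs(): the state, without advancing time (a new reading comes with each control period).
- capture(name): name is "scene" or "top" or "wrist"; returns a dict with "image" (384x512x3 uint8, red, green, blue), "intrinsics" (3x3 intrinsics, pixels), "k1" (the pictures are not rectified: a ray, as slopes to the right and down, at radius r is drawn at 1 + k1 r^2 times it, then the intrinsics apply), "pose" (4x4, takes a point from camera to world coordinates); the wrist camera has in their place "tool_from_camera" (4x4, takes a point from camera to tool coordinates, whose origin is the TCP and whose axes are the flange's). Camera axes: x right, y down, z forward; pixel columns grow to the right and rows downward; lengths in m; the calibration is good to about 2 mm. A picture is of the moment at which its call begins: read the wrist's pose just before it. There is no depth.
- finish_job(): hands the job in; it is judged then, once.
Trained networks look in a picture, given as the dict that the camera call returned (one of the last four; its "shot" number tells which), for a name from the list of things; names that differ only in an ending like _2 or _b are one class to them, and where a whole thing is asked for, a point or a joint stands for the part that bears it (a point fixed in the world has none). Each returns a list of dicts, best first, with "conf" (0 to 1); they miss things now and then, are a little off and sometimes report something else, mostly with a low value. They report only what shows in the picture. A call takes as long as a camera call. They do not tell look-alikes from the thing itself.
- silhouettes(picture, target): "pixels" (384x512 bool, what is visible of it) and "extent" ([centre column, centre row, width, height] in pixels, round what is visible of it).
The state is a dict: "time_s": time; "joints": joint angles; "qd": joint speeds; "joint_torque": joint torques, N m; "ee_pos": TCP position; "ee_rot": TCP orientation; "ft_force": force on the tool from outside, world axes, zero at the start; "moment": the same for the moment, N m; "grip_width": opening from 0.0 (shut) to 1.0 (fully open); "grip_force": force on a finger pad.
Only numpy, scipy, OpenCV 4.12 (cv2) and the standard library are available. Lean on these libraries where they do the work, as an engineer would, in place of code of your own. Each camera call takes 0.05 s, during which the arm holds its last target. There are 200 camera calls.

## Working session

There is one attempt and no reset: what is moved stays moved. The work goes in short steps, Python scripts to look and compute and a tool call to move; the robot and the scene stay as the last step left them, time stands still between calls to the robot, and variables do not carry over. Pictures are saved under pics/ and viewed, at most 14 in all, crops included, and the job is handed in when it is done.

Besides the shell and the picture viewer there is one more tool, called after "Request:" by a JSON object that holds its "api" and its "payload". arm_command: Moves the arm, as the interface text tells. Shift numbers are shares of 0.03 m and turn numbers shares of 10 degrees, none past 1 either way. Its arguments: {"type":"object","properties":{"rows":{"type":"array","items":{"type":"array","items":{"type":"number","minimum":-1,"maximum":1}}},"force":{"type":"number"}},"required":["rows"]}

```bash
ls; mkdir -p pics
cat > h.py <<'E'
import numpy as np, cv2
from cell import get_obs, capture, silhouettes
from scipy.spatial.transform import Rotation as R
def campose(p,obs=None):
    if 'pose' in p: return np.array(p['pose'])
    T=np.eye(4);T[:3,:3]=R.from_rotvec(obs['ee_rot']).as_matrix();T[:3,3]=obs['ee_pos']
    return T@np.array(p['tool_from_camera'])
def shot(n):
    o=get_obs();p=capture(n);p['T']=campose(p,o);return p
def ray(p,uv):
    K=np.array(p['intrinsics']);D=np.array([p['k1'],0,0,0,0],float)
    return cv2.undistortPoints(np.array(uv,float).reshape(-1,1,2),K,D,None,None,)[:,0]
def to_plane(p,uv,z):
    # model: distorted = 1+k1 r^2 times
    s=ray(p,uv);d=np.c_[s,np.ones(len(s))]@p['T'][:3,:3].T;o=p['T'][:3,3]
    return o+d*((z-o[2])/d[:,2])[:,None]
def project(p,X):
    X=np.atleast_2d(X);c=(X-p['T'][:3,3])@p['T'][:3,:3]
    s=c[:,:2]/c[:,2:];r2=(s**2).sum(1,keepdims=True);s=s*(1+p['k1']*r2)
    K=np.array(p['intrinsics']);return s*[K[0,0],K[1,1]]+K[:2,2]
def save(p,n,crop=None,scale=1):
    im=p['image'][:,:,::-1]
    if crop: im=im[crop[1]:crop[3],crop[0]:crop[2]]
    cv2.imwrite('pics/'+n+'.png',cv2.resize(im,None,fx=scale,fy=scale,interpolation=cv2.INTER_CUBIC))
def find(p,names,th=.2):
    out={}
    for n in names:
        for d in silhouettes(p,n):
            if d['conf']>=th: out.setdefault(n,[]).append(d); print(n,round(d['conf'],2),np.round(d['extent']).tolist(),d['pixels'].sum())
    return out
E
python3 - <<'E'
from h import *
p=shot('top');save(p,'top1',scale=1.5)
print(p['T'].round(3).tolist(),p['k1'])
find(p,['carriage','dial','long_block','short_block','square_block','round_block','tube_rack','beaker','vial','carriage_handle','dial_grip','slot_long'])
p=shot('scene');save(p,'scene1',scale=1.5)
print(p['T'].round(3).tolist())
E
```

```text
pics
[[-0.024, -0.983, 0.18, 0.258], [-1.0, 0.026, 0.006, -0.066], [-0.011, -0.18, -0.984, 1.467], [0.0, 0.0, 0.0, 1.0]] -0.16119627300140907
carriage 0.59 [158.0, 194.0, 18.0, 23.0] 224
dial 0.61 [259.0, 174.0, 10.0, 14.0] 66
short_block 0.63 [259.0, 210.0, 14.0, 12.0] 131
round_block 0.59 [272.0, 230.0, 10.0, 12.0] 108
round_block 0.43 [228.0, 217.0, 8.0, 11.0] 107
tube_rack 0.7 [387.0, 223.0, 56.0, 36.0] 1718
beaker 0.59 [185.0, 156.0, 13.0, 20.0] 206
beaker 0.55 [235.0, 181.0, 18.0, 14.0] 202
vial 0.62 [259.0, 174.0, 10.0, 8.0] 32
carriage_handle 0.64 [154.0, 192.0, 22.0, 23.0] 245
dial_grip 0.57 [234.0, 183.0, 14.0, 14.0] 193
dial_grip 0.44 [186.0, 158.0, 16.0, 14.0] 152
dial_grip 0.39 [159.0, 194.0, 21.0, 22.0] 273
slot_long 0.87 [318.0, 180.0, 51.0, 53.0] 2500
slot_long 0.56 [154.0, 193.0, 24.0, 20.0] 250
[[-0.849, 0.376, -0.372, 1.013], [0.528, 0.625, -0.574, 0.695], [0.017, -0.684, -0.729, 1.015], [0.0, 0.0, 0.0, 1.0]]
```

View pics/top1.png

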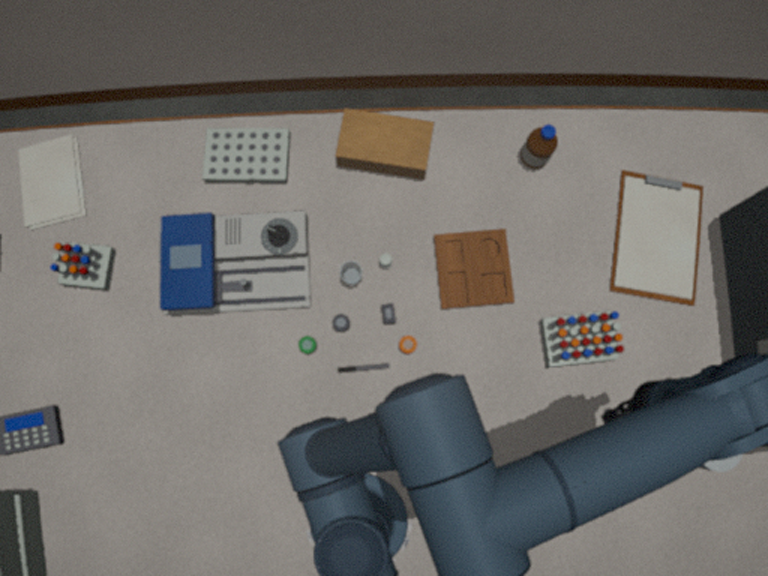

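View pics/scene1.png

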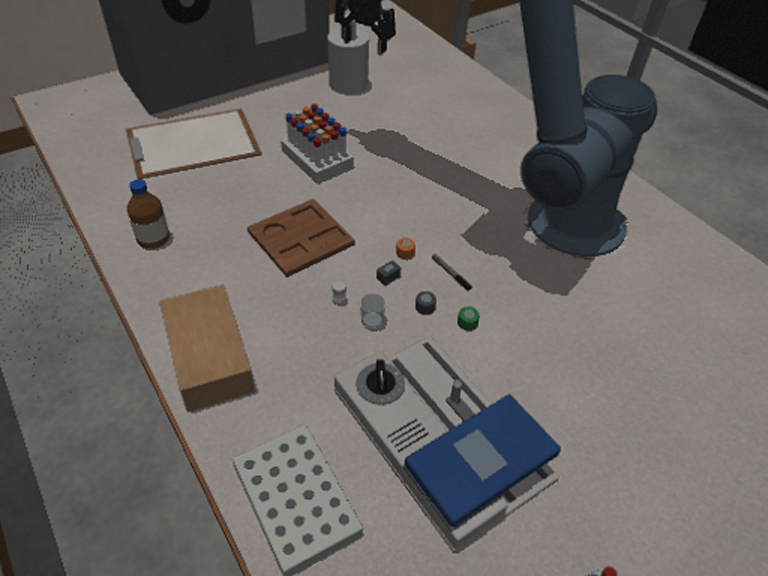

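The top view shows, in 1.5x pixels: the photometer at (235,262) with its post at (246,285) and dial at (279,236). The case is at (473,270), the round grey block at (341,323) and the short one at (388,314). The jar is at (385,260) and the beaker at (350,274). No square block shows. Look-alikes are the green (307,345) and orange (407,345) discs, and I exclude both by colour.

Run:
```python
from h import *
p=shot('top');q=shot('scene')
def show(n,uv,z): print(n,to_plane(p,[np.array(uv)/1.5],z).round(3).tolist())
show('post',(246,285),.07);show('dial',(279,236),.06);show('round',(341,323),.028);show('short',(388,314),.028)
for c in [(435,234),(507,230),(513,303),(440,308)]: show('case',c,.015)
show('jar',(385,260),.045);show('beaker',(350,274),.03);show('photR',(306,212),.05);show('photRlow',(310,307),.015);show('headL',(161,218),.082);show('headR',(214,213),.082);show('head',(163,311),.082);show('rack',(582,340),.1);show('bottle',(545,135),.12);show('orange',(407,345),.028);show('green',(307,345),.028);show('wood',(380,145),.05)
save(p,'cropT',(285,145,350,210),8)
print(get_obs()['ee_rot'],get_obs()['ee_pos'],p['intrinsics'])
w=shot('wrist');print(w['tool_from_camera'],w['intrinsics'])
a=(p['image'][145:210,285:350,::-1]);b=q['image'][125:190,155:245,::-1]
a=cv2.resize(a,(390,390),interpolation=2);b=cv2.resize(b,(400,390)[:2],interpolation=2)
cv2.imwrite('pics/case.png',np.hstack([a,b]))
```

```text
post [[0.519, 0.231, 0.07]]
dial [[0.63, 0.161, 0.06]]
round [[0.436, 0.027, 0.028]]
short [[0.454, -0.077, 0.028]]
case [[0.637, -0.189, 0.015]]
case [[0.642, -0.356, 0.015]]
case [[0.473, -0.359, 0.015]]
case [[0.466, -0.194, 0.015]]
jar [[0.572, -0.074, 0.045]]
beaker [[0.546, 0.005, 0.03]]
photR [[0.687, 0.101, 0.05]]
photRlow [[0.476, 0.097, 0.015]]
headL [[0.675, 0.425, 0.082]]
headR [[0.682, 0.304, 0.082]]
head [[0.464, 0.412, 0.082]]
rack [[0.377, -0.485, 0.1]]
bottle [[0.831, -0.435, 0.12]]
orange [[0.384, -0.117, 0.028]]
green [[0.389, 0.103, 0.028]]
wood [[0.843, -0.069, 0.05]]
[3.06853702e+00 6.72978776e-01 7.24247569e-05] [ 0.24068496 -0.52224063  0.23135682] [[437.39512658   0.         252.02301302]
 [  0.         437.39512658 189.2568254 ]
 [  0.           0.           1.        ]]
[[-3.84210742e-04 -9.48930747e-01 -3.15484215e-01  8.12148539e-02]
 [ 9.99999902e-01 -2.95381119e-04 -3.29380912e-04  2.58352705e-04]
 [ 2.19371595e-04 -3.15484311e-01  9.48930767e-01 -1.43015223e-01]
 [ 0.00000000e+00  0.00000000e+00  0.00000000e+00  1.00000000e+00]] [[307.71608983   0.         253.30338875]
 [  0.         307.71608983 195.97829337]
 [  0.           0.           1.        ]]
```

View pics/case.png

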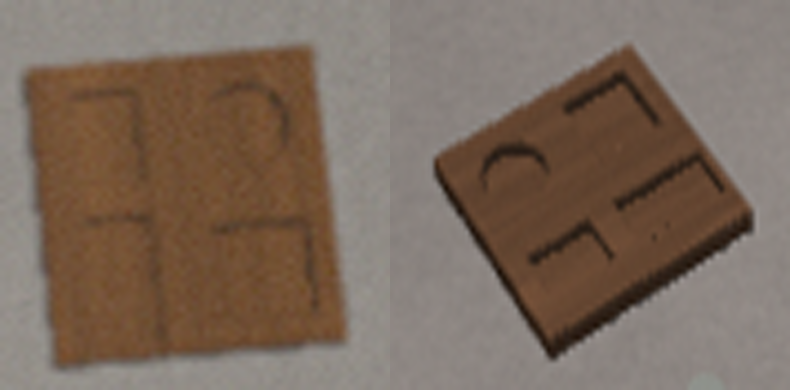

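The case recesses, by shape, in top view: short top-left (+x,+y), long bottom-left (-x,+y), round top-right (+x,-y) and square bottom-right. I'll move over the middle for a closer look.

Request:
{"api": "arm_command", "payload": {"rows": [[0,0.87,-0.51,0,0,0,0],[0,0.87,-0.51,0,0,0,0],[0,0.87,-0.51,0,0,0,0],[0,0.87,-0.51,0,0,0,0],[0,0.87,-0.51,0,0,0,0]]}}

```text
time_s: 1.48
ee_pos: [0.3277, -0.3974, 0.2314]
ee_rot: [3.068, 0.673, 0.0]
ft_force: [-0.1, 0.7, 0.4]
grip_width: 0.998
grip_force: 0.0
```

Request:
{"api": "arm_command", "payload": {"rows": [[0,0.87,-0.51,0,0,0,0],[0,0.87,-0.51,0,0,0,0],[0,0.87,-0.51,0,0,0,0],[0,0.87,-0.51,0,0,0,0],[0,0.87,-0.51,0,0,0,0]]}}

```text
time_s: 2.1
ee_pos: [0.4142, -0.2732, 0.2314]
ee_rot: [3.068, 0.673, 0.0]
ft_force: [0.4, -0.6, 0.9]
grip_width: 1.006
grip_force: 0.0
```

Request:
{"api": "arm_command", "payload": {"rows": [[0,0.87,-0.51,0,0,0,0],[0,0.87,-0.51,0,0,0,0],[0,0.87,-0.51,0,0,0,0],[0,0.87,-0.51,0,0,0,0],[0,0.87,-0.51,0,0,0,0]]}}

```text
time_s: 2.72
ee_pos: [0.5008, -0.1491, 0.2314]
ee_rot: [3.068, 0.673, 0.0]
ft_force: [-0.3, -0.2, -1.1]
grip_width: 1.001
grip_force: 0.0
```

```bash
cat >> h.py <<'E'
def yaw(o): 
    m=R.from_rotvec(o['ee_rot']).as_matrix();return np.degrees(np.arctan2(m[1,0],m[0,0]))
def plan(tgt,yw,n=None,c=0,smax=.95):
    """print rows taking the tool from its measured pose to tgt with yaw yw (deg)"""
    o=get_obs();y0=yaw(o);dy=yw-y0;d=np.array(tgt)-o['ee_pos']
    if n is None: n=max(1,int(np.ceil(max(np.linalg.norm(d)/.03/smax,abs(dy)/9.5))))
    rows=[]
    for i in range(n):
        t=np.radians(y0+dy*i/n);s=d/n/.03
        rows.append([c,round(s[0]*np.cos(t)+s[1]*np.sin(t),2),round(s[0]*np.sin(t)-s[1]*np.cos(t),2),round(-s[2],2),0,0,round(-dy/n/10,2)])
    print('at',np.round(o['ee_pos'],4),round(y0,2),'n',n)
    for i in range(0,n,5): print(rows[i:i+5])
E
python3 - <<'E'
from h import *
o=get_obs();print(o['time_s'],o['ee_pos'].round(4) if hasattr(o['ee_pos'],'round') else o['ee_pos'],yaw(o),o['ee_rot'])
p=shot('wrist');save(p,'w1',scale=1.5)
r=find(p,['short_block','square_block','round_block','slot_long','carriage','vial','beaker'])
for n in ['short_block','square_block','round_block']:
    for d in r.get(n,[]):print(n,to_plane(p,[d['extent'][:2]],.02).round(3))
E
```

```text
2.725 [ 0.5008 -0.1491  0.2314] 24.739574720345264 [3.06836650e+00 6.72928061e-01 4.92384936e-04]
short_block 0.66 [182.0, 175.0, 35.0, 39.0] 998
square_block 0.73 [134.0, 72.0, 64.0, 55.0] 2436
round_block 0.85 [30.0, 164.0, 44.0, 33.0] 1102
round_block 0.77 [189.0, 237.0, 33.0, 31.0] 962
round_block 0.74 [97.0, 152.0, 43.0, 36.0] 1155
round_block 0.61 [218.0, 80.0, 30.0, 31.0] 642
round_block 0.5 [367.0, 162.0, 180.0, 173.0] 18981
slot_long 0.92 [367.0, 159.0, 179.0, 175.0] 18994
slot_long 0.29 [97.0, 152.0, 43.0, 38.0] 1166
vial 0.61 [216.0, 80.0, 30.0, 29.0] 669
beaker 0.93 [136.0, 72.0, 61.0, 56.0] 2587
short_block [[ 0.456 -0.077  0.02 ]]
square_block [[0.543 0.013 0.02 ]]
round_block [[0.39  0.102 0.02 ]]
round_block [[ 0.384 -0.113  0.02 ]]
round_block [[0.44  0.026 0.02 ]]
round_block [[ 0.573 -0.074  0.02 ]]
round_block [[ 0.562 -0.269  0.02 ]]
```

View pics/w1.png

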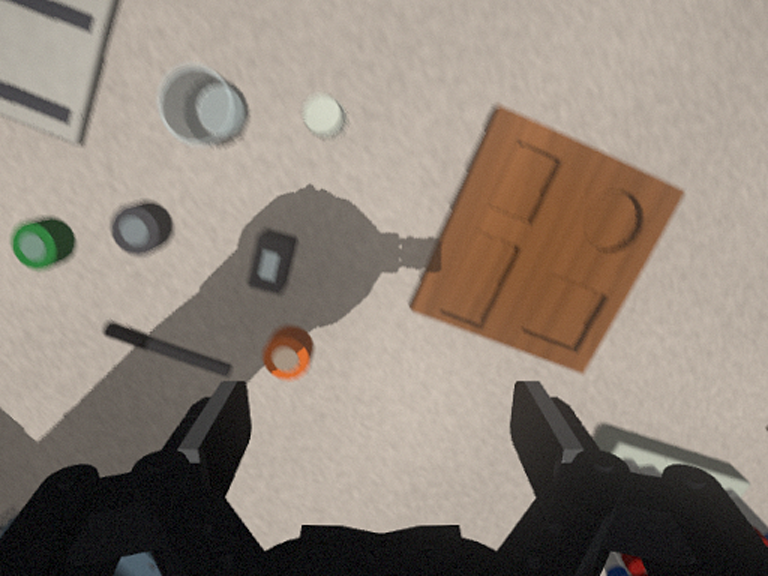

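The wrist view, in 1.5x pixels, shows the recesses as short (525,180), long (480,280), round (612,220) and square (565,315). The grey round block is at (137,228) and the short one at (272,262). The square block is absent. Next I'll move over the carriage post.

Run:
```python
from h import *
p=shot('wrist')
c=to_plane(p,np.array([(497,106),(683,191),(584,372),(412,308)])/1.5,.015);print(c.round(4));print(c.mean(0))
for a,b in((0,3),(1,2)):d=c[a]-c[b];print(np.degrees(np.arctan2(d[1],d[0])),np.linalg.norm(d))
for a,b in((0,1),(3,2)):d=c[a]-c[b];print(np.degrees(np.arctan2(-d[0],d[1])),np.linalg.norm(d))
plan((.50,.2,.25),93.5)
```

```text
[[ 0.6331 -0.1843  0.015 ]
 [ 0.6435 -0.3495  0.015 ]
 [ 0.4741 -0.3616  0.015 ]
 [ 0.4649 -0.1961  0.015 ]]
[ 0.55389309 -0.27289     0.015     ]
4.014729492519494 0.16855367191874168
4.086888620298622 0.1697713912754576
3.611387299706767 0.16548170708515833
3.1909194093495903 0.16570854759739503
at [ 0.4998 -0.1507  0.2314] 24.66 n 13
[[0, np.float64(0.38), np.float64(-0.82), np.float64(-0.05), 0, 0, np.float64(-0.53)], [0, np.float64(0.45), np.float64(-0.78), np.float64(-0.05), 0, 0, np.float64(-0.53)], [0, np.float64(0.52), np.float64(-0.73), np.float64(-0.05), 0, 0, np.float64(-0.53)], [0, np.float64(0.59), np.float64(-0.68), np.float64(-0.05), 0, 0, np.float64(-0.53)], [0, np.float64(0.65), np.float64(-0.63), np.float64(-0.05), 0, 0, np.float64(-0.53)]]
[[0, np.float64(0.7), np.float64(-0.56), np.float64(-0.05), 0, 0, np.float64(-0.53)], [0, np.float64(0.75), np.float64(-0.5), np.float64(-0.05), 0, 0, np.float64(-0.53)], [0, np.float64(0.79), np.float64(-0.43), np.float64(-0.05), 0, 0, np.float64(-0.53)], [0, np.float64(0.83), np.float64(-0.35), np.float64(-0.05), 0, 0, np.float64(-0.53)], [0, np.float64(0.86), np.float64(-0.27), np.float64(-0.05), 0, 0, np.float64(-0.53)]]
[[0, np.float64(0.88), np.float64(-0.19), np.float64(-0.05), 0, 0, np.float64(-0.53)], [0, np.float64(0.89), np.float64(-0.11), np.float64(-0.05), 0, 0, np.float64(-0.53)], [0, np.float64(0.9), np.float64(-0.03), np.float64(-0.05), 0, 0, np.float64(-0.53)]]
```

Request:
{"api": "arm_command", "payload": {"rows": [[0,0.38,-0.82,-0.05,0,0,-0.53],[0,0.45,-0.78,-0.05,0,0,-0.53],[0,0.52,-0.73,-0.05,0,0,-0.53],[0,0.59,-0.68,-0.05,0,0,-0.53],[0,0.65,-0.63,-0.05,0,0,-0.53]]}}

```text
time_s: 3.8
ee_pos: [0.5002, -0.0146, 0.2389]
ee_rot: [2.831, 1.361, 0.0]
ft_force: [0.5, 0.7, -0.2]
grip_width: 1.001
grip_force: 0.0
```

Request:
{"api": "arm_command", "payload": {"rows": [[0,0.7,-0.56,-0.05,0,0,-0.53],[0,0.75,-0.5,-0.05,0,0,-0.53],[0,0.79,-0.43,-0.05,0,0,-0.53],[0,0.83,-0.35,-0.05,0,0,-0.53],[0.5,0.86,-0.27,-0.05,0,0,-0.53]]}}

```text
time_s: 4.42
ee_pos: [0.5002, 0.1204, 0.2464]
ee_rot: [2.444, 1.974, 0.0]
ft_force: [0.6, 1.1, 0.5]
grip_width: 0.818
grip_force: 0.0
```

Request:
{"api": "arm_command", "payload": {"rows": [[0.5,0.88,-0.19,-0.05,0,0,-0.53],[0.5,0.89,-0.11,-0.05,0,0,-0.53],[0.5,0.9,-0.03,-0.05,0,0,-0.53]]}}

```text
time_s: 4.8
ee_pos: [0.5002, 0.2013, 0.2509]
ee_rot: [2.147, 2.293, -0.0]
ft_force: [0.7, 0.7, -1.2]
grip_width: 0.502
grip_force: 0.0
```

```bash
sed -i 's/round(\(s\[0\][^,]*\),2)/float(round(\1,2))/g' h.py
python3 - <<'E'
from h import *
o=get_obs();print(o['time_s'],o['ee_pos'],yaw(o))
p=shot('wrist');save(p,'w2',scale=1.5)
r=find(p,['carriage','carriage_handle','dial','dial_grip','long_block'])
E
```

```text
4.8 [0.50015102 0.2013317  0.25086816] 93.7530014947408
carriage 0.69 [282.0, 109.0, 65.0, 74.0] 1749
carriage_handle 0.34 [278.0, 110.0, 61.0, 71.0] 1814
dial 0.64 [363.0, 214.0, 49.0, 49.0] 1485
dial_grip 0.93 [365.0, 214.0, 48.0, 50.0] 1527
```

View pics/w2.png

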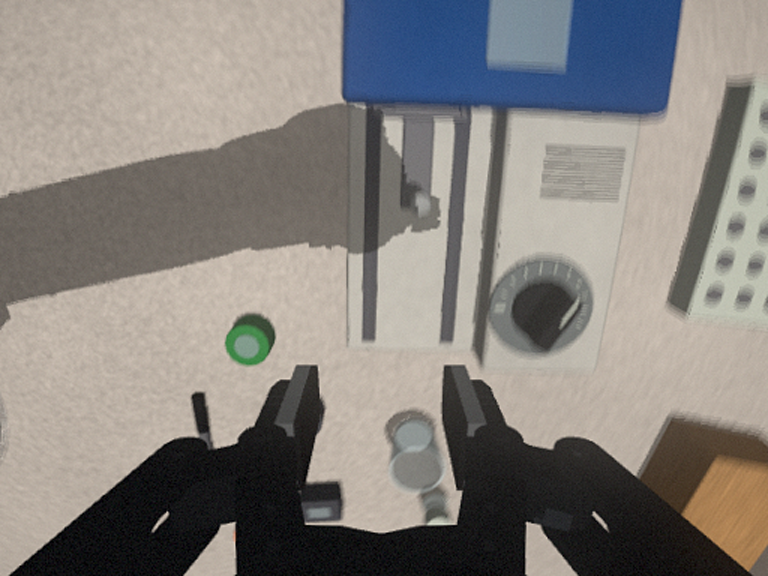

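Run:
```python
from h import *
p=shot('wrist')
for z in (.06,.065,.07,.075,.08):print(z,to_plane(p,np.array([(422,203)])/1.5,z).round(4))
c=to_plane(p,np.array([(363,340),(379,112),(441,342),(468,112)])/1.5,.015);print(c.round(4))
for a,b in((0,1),(2,3)):d=c[b]-c[a];print(np.degrees(np.arctan2(-d[0],d[1])))
h=to_plane(p,np.array([(343,98),(665,115)])/1.5,.082);print(h)
d=h[1]-h[0];print(np.degrees(np.arctan2(d[1],d[0])))
im=p['image'][60:170,210:330,::-1];q=capture('scene');im2=q['image'][225:310,260:350,::-1]
q['T']=campose(q)
for z in (.06,.07,.08):print(z,to_plane(q,np.array([(457,384)])/1.5,z).round(4))
```

```text
0.06 [[0.5279 0.2406 0.06  ]]
0.065 [[0.5275 0.2412 0.065 ]]
0.07 [[0.527  0.2418 0.07  ]]
0.075 [[0.5265 0.2424 0.075 ]]
0.08 [[0.526 0.243 0.08 ]]
[[0.4904 0.1109 0.015 ]
 [0.4931 0.303  0.015 ]
 [0.5604 0.1132 0.015 ]
 [0.5619 0.3076 0.015 ]]
-0.7973271997601653
-0.44502204836788317
[[0.47031994 0.30620318 0.082     ]
 [0.68070989 0.31241444 0.082     ]]
1.691029722143983
0.06 [[0.5231 0.2389 0.06  ]]
0.07 [[0.5283 0.2437 0.07  ]]
0.08 [[0.5334 0.2485 0.08  ]]
```

The post's top is at (422,203), and the dial's pointer end is on the +x side at (572,312). Triangulation puts the post at (0.527, 0.242) with its top near z 0.069. I'll approach and grip along x.

Run:
```python
from h import *
plan((.527,.242,.10),92,6,.6)
```

```text
at [0.5001 0.2001 0.2508] 93.53 n 6
[[0.6, 0.22, 0.16, np.float64(0.84), 0, 0, np.float64(0.03)], [0.6, 0.22, 0.16, np.float64(0.84), 0, 0, np.float64(0.03)], [0.6, 0.22, 0.16, np.float64(0.84), 0, 0, np.float64(0.03)], [0.6, 0.23, 0.16, np.float64(0.84), 0, 0, np.float64(0.03)], [0.6, 0.23, 0.16, np.float64(0.84), 0, 0, np.float64(0.03)]]
[[0.6, 0.23, 0.16, np.float64(0.84), 0, 0, np.float64(0.03)]]
```

Request:
{"api": "arm_command", "payload": {"rows": [[0.6,0.22,0.16,0.84,0,0,0.03],[0.6,0.22,0.16,0.84,0,0,0.03],[0.6,0.22,0.16,0.84,0,0,0.03],[0.6,0.23,0.16,0.84,0,0,0.03],[0.6,0.23,0.16,0.84,0,0,0.03]], "force": 50}}

```text
time_s: 5.82
ee_pos: [0.5226, 0.2353, 0.124]
ee_rot: [2.181, 2.26, -0.0]
ft_force: [-0.2, -0.3, 0.2]
grip_width: 0.401
grip_force: 0.0
```

Request:
{"api": "arm_command", "payload": {"rows": [[0.6,0.23,0.16,0.84,0,0,0.03],[0.6,0,0,0,0,0,0]]}}

```text
time_s: 6.08
ee_pos: [0.5253, 0.2419, 0.0976]
ee_rot: [-2.185, -2.255, 0.007]
ft_force: [0.5, -0.3, 0.0]
grip_width: 0.399
grip_force: 0.0
```

Run:
```python
from h import *
o=get_obs();print(o['ee_pos'],yaw(o))
p=shot('wrist');save(p,'w3',(100,100,420,384),2)
print(project(p,[(.527,.242,.069)]))
```

```text
[0.52526186 0.24194308 0.0975783 ] 91.7981306014069
[[255.99374624 232.88306176]]
```

View pics/w3.png

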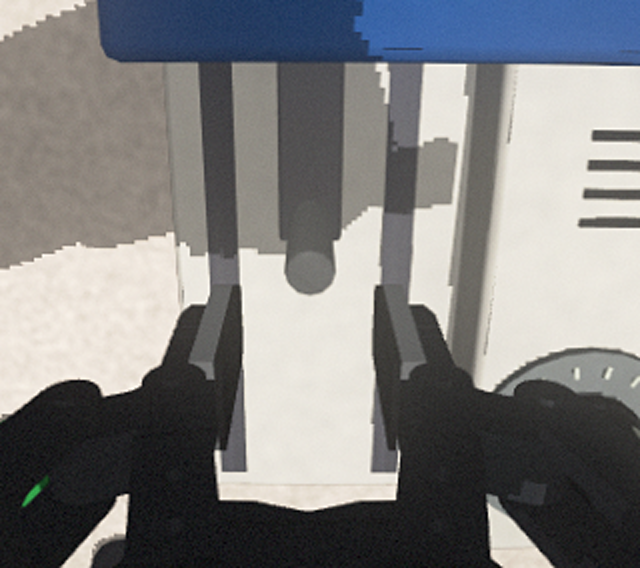

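The post's top is at crop (310,272), centred between the fingers at (308,·). I'll descend, grip and start the pull.

Request:
{"api": "arm_command", "payload": {"rows": [[0.6,0,0.03,0.68,0,0,0],[0.6,0,0.02,0.68,0,0,0],[0.6,0,0,0.68,0,0,0],[1,0,0,0,0,0,0],[1,0,0,0,0,0,0]]}}

```text
time_s: 6.75
ee_pos: [0.5258, 0.2421, 0.0384]
ee_rot: [-2.184, -2.255, 0.006]
ft_force: [-5.8, -1.8, -3.7]
grip_width: 0.17
grip_force: 48.9
```

Request:
{"api": "arm_command", "payload": {"rows": [[1,0,0,0,0,0,0],[1,-0.25,0,0,0,0,0],[1,-0.5,0,0,0,0,0],[1,-0.5,0,0,0,0,0]]}}

```text
time_s: 7.25
ee_pos: [0.5268, 0.206, 0.0383]
ee_rot: [-2.181, -2.255, 0.003]
ft_force: [-6.1, 2.6, -4.1]
grip_width: 0.174
grip_force: 49.1
```

Request:
{"api": "arm_command", "payload": {"rows": [[1,-0.5,0,0,0,0,0],[1,-0.5,0,0,0,0,0],[1,-0.5,0,0,0,0,0],[1,-0.5,0,0,0,0,0],[1,-0.3,0,0,0,0,0]]}}

```text
time_s: 7.88
ee_pos: [0.5289, 0.1366, 0.0384]
ee_rot: [-2.182, -2.254, 0.004]
ft_force: [-4.9, 3.7, -3.6]
grip_width: 0.173
grip_force: 49.2
```

Request:
{"api": "arm_command", "payload": {"rows": [[1,-0.1,0,0,0,0,0],[1,-0.1,0,0,0,0,0]]}}

```text
time_s: 8.12
ee_pos: [0.529, 0.1322, 0.0383]
ee_rot: [-2.18, -2.252, 0.0]
ft_force: [-6.9, 10.0, -5.2]
grip_width: 0.171
grip_force: 49.0
```

Request:
{"api": "arm_command", "payload": {"rows": [[1,-0.1,0,0,0,0,0],[1,-0.05,0,0,0,0,0]]}}

```text
time_s: 8.38
ee_pos: [0.529, 0.1321, 0.0383]
ee_rot: [-2.172, -2.25, -0.01]
ft_force: [-6.5, 22.0, -7.0]
grip_width: 0.169
grip_force: 48.9
```

Request:
{"api": "arm_command", "payload": {"rows": [[0.6,0.15,0,0,0,0,0],[0.6,0,0,0,0,0,0],[0.5,0,0,-0.8,0,0,0],[0.3,0,0,-1,0,0,0],[0,0,0,-1,0,0,0]]}}

```text
time_s: 9.0
ee_pos: [0.533, 0.13, 0.1244]
ee_rot: [2.185, 2.254, 0.002]
ft_force: [0.6, -0.1, -0.2]
grip_width: 0.89
grip_force: 0.0
```

Request:
{"api": "arm_command", "payload": {"rows": [[0,0.5,0,-1,0,0,0],[0,0.5,0,-1,0,0,0]]}}

```text
time_s: 9.25
ee_pos: [0.532, 0.1602, 0.1848]
ee_rot: [2.185, 2.254, 0.003]
ft_force: [-1.1, 0.4, -0.1]
grip_width: 0.996
grip_force: 0.0
```

Run:
```python
from h import *
o=get_obs();print(o['time_s'],o['ee_pos'],yaw(o))
p=shot('wrist');save(p,'w4',scale=1.5)
r=find(p,['long_block','dial'])
for d in r.get('long_block',[]):
    m=d['pixels'].astype(np.uint8);print(cv2.minAreaRect(np.argwhere(m)[:,::-1].astype(np.float32)),to_plane(p,[d['extent'][:2]],.045))
```

```text
9.25 [0.5320328  0.16024479 0.18475605] 91.76220508631232
long_block 0.58 [242.0, 97.0, 38.0, 80.0] 2688
dial 0.64 [175.0, 280.0, 25.0, 44.0] 690
dial 0.6 [362.0, 192.0, 62.0, 64.0] 2488
dial 0.32 [249.0, 139.0, 82.0, 180.0] 6564
dial 0.27 [188.0, 350.0, 45.0, 32.0] 976
((244.36325073242188, 97.40193939208984), (78.41777801513672, 35.16185760498047), 86.98721313476562) [[0.51990985 0.23865563 0.045     ]]
```

View pics/w4.png

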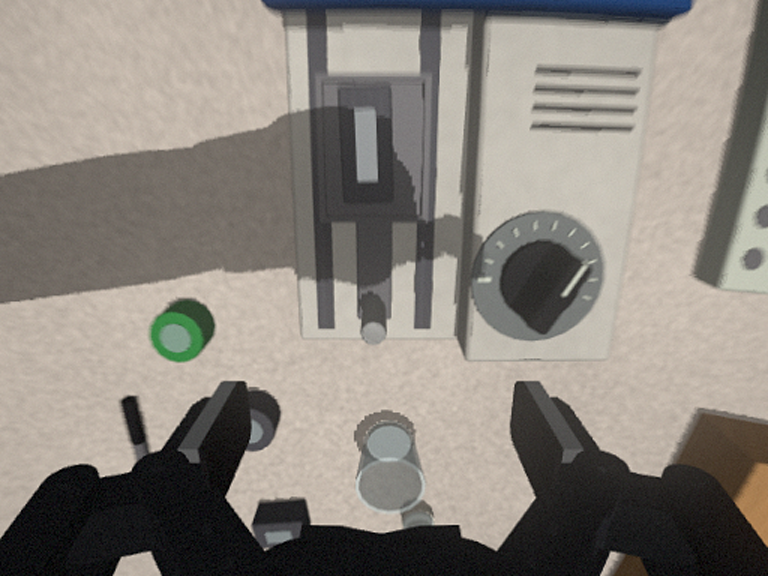

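The carriage is fully out with its post at (373,332). The long block's window is centred at (367,145), and the dial pointer sits up-right at about (578,280).

Run:
```python
from h import *
p=shot('wrist')
c=to_plane(p,np.array([(356,108),(375,108),(378,182),(358,182)])/1.5,.049);print(c.round(4),c.mean(0))
d=(c[0]+c[1]-c[2]-c[3]);print(np.degrees(np.arctan2(-d[0],d[1])))
b=to_plane(p,np.array([(340,86),(391,86),(392,203),(341,203)])/1.5,.049);print(b.round(4),b.mean(0))
print(to_plane(p,np.array([(322,78),(432,75),(427,218),(320,218)])/1.5,.026).round(4))
print(to_plane(p,np.array([(373,332)])/1.5,.069).round(4))
```

```text
[[0.5176 0.26   0.049 ]
 [0.5284 0.2604 0.049 ]
 [0.5313 0.2189 0.049 ]
 [0.5195 0.2185 0.049 ]] [0.52419095 0.23945779 0.049     ]
3.4121688446448877
[[0.5083 0.2716 0.049 ]
 [0.537  0.2725 0.049 ]
 [0.5401 0.2068 0.049 ]
 [0.5095 0.2059 0.049 ]] [0.52374966 0.23917296 0.049     ]
[[0.4956 0.2784 0.026 ]
 [0.5622 0.2822 0.026 ]
 [0.5643 0.1949 0.026 ]
 [0.4942 0.1928 0.026 ]]
[[0.531  0.1313 0.069 ]]
```

Run:
```python
from h import *
plan((.5225,.2395,.029),92.8,7,.3)
```

```text
at [0.5321 0.1604 0.1834] 91.84 n 7
[[0.3, 0.38, -0.03, np.float64(0.74), 0, 0, np.float64(-0.01)], [0.3, 0.38, -0.03, np.float64(0.74), 0, 0, np.float64(-0.01)], [0.3, 0.38, -0.03, np.float64(0.74), 0, 0, np.float64(-0.01)], [0.3, 0.38, -0.03, np.float64(0.74), 0, 0, np.float64(-0.01)], [0.3, 0.38, -0.03, np.float64(0.74), 0, 0, np.float64(-0.01)]]
[[0.3, 0.38, -0.03, np.float64(0.74), 0, 0, np.float64(-0.01)], [0.3, 0.38, -0.03, np.float64(0.74), 0, 0, np.float64(-0.01)]]
```

Request:
{"api": "arm_command", "payload": {"rows": [[0.3,0.66,-0.06,0.3,0,0,-0.03],[0.3,0.66,-0.06,0.5,0,0,-0.03],[0.3,0.66,-0.06,0.8,0,0,-0.03],[0.3,0.66,-0.06,0.8,0,0,0],[0.3,0,0,1,0,0,0]], "force": 60}}

```text
time_s: 10.07
ee_pos: [0.5192, 0.2416, 0.0779]
ee_rot: [-2.163, -2.276, 0.002]
ft_force: [0.7, -1.1, -0.4]
grip_width: 0.701
grip_force: 0.0
```

Request:
{"api": "arm_command", "payload": {"rows": [[0.3,0,0,0.9,0,0,0],[0.3,0,0,0.8,0,0,0],[0.3,0,0,0,0,0,0],[1,0,0,0,0,0,0],[1,0,0,0,0,0,0]]}}

```text
time_s: 10.7
ee_pos: [0.5215, 0.24, 0.0307]
ee_rot: [2.167, 2.273, 0.003]
ft_force: [0.5, 0.5, -0.5]
grip_width: 0.336
grip_force: 59.1
```

Request:
{"api": "arm_command", "payload": {"rows": [[1,0,0,0,0,0,0],[1,0,0,-0.3,0,0,0],[1,0,0,-0.9,0,0,0],[1,0,0,-1,0,0,0],[1,0,0,-1,0,0,0]]}}

```text
time_s: 11.32
ee_pos: [0.5205, 0.2393, 0.1269]
ee_rot: [2.168, 2.274, 0.0]
ft_force: [0.1, -0.2, -0.7]
grip_width: 0.334
grip_force: 59.3
```

Run:
```python
from h import *
o=get_obs();print(o['time_s'],o['grip_width'],yaw(o))
p=shot('wrist');save(p,'w5',(100,50,420,384),1.8)
plan((.5116,-.2357,.14),93.7,16,1)
```

```text
11.325 0.3344107568968434 92.72805086359386
at [0.5229 0.2402 0.1313] 92.73 n 16
[[1, -0.99, -0.07, np.float64(-0.02), 0, 0, np.float64(-0.01)], [1, -0.99, -0.07, np.float64(-0.02), 0, 0, np.float64(-0.01)], [1, -0.99, -0.07, np.float64(-0.02), 0, 0, np.float64(-0.01)], [1, -0.99, -0.07, np.float64(-0.02), 0, 0, np.float64(-0.01)], [1, -0.99, -0.08, np.float64(-0.02), 0, 0, np.float64(-0.01)]]
[[1, -0.99, -0.08, np.float64(-0.02), 0, 0, np.float64(-0.01)], [1, -0.99, -0.08, np.float64(-0.02), 0, 0, np.float64(-0.01)], [1, -0.99, -0.08, np.float64(-0.02), 0, 0, np.float64(-0.01)], [1, -0.99, -0.08, np.float64(-0.02), 0, 0, np.float64(-0.01)], [1, -0.99, -0.08, np.float64(-0.02), 0, 0, np.float64(-0.01)]]
[[1, -0.99, -0.08, np.float64(-0.02), 0, 0, np.float64(-0.01)], [1, -0.99, -0.08, np.float64(-0.02), 0, 0, np.float64(-0.01)], [1, -0.99, -0.08, np.float64(-0.02), 0, 0, np.float64(-0.01)], [1, -0.99, -0.08, np.float64(-0.02), 0, 0, np.float64(-0.01)], [1, -0.99, -0.09, np.float64(-0.02), 0, 0, np.float64(-0.01)]]
[[1, -0.99, -0.09, np.float64(-0.02), 0, 0, np.float64(-0.01)]]
```

View pics/w5.png

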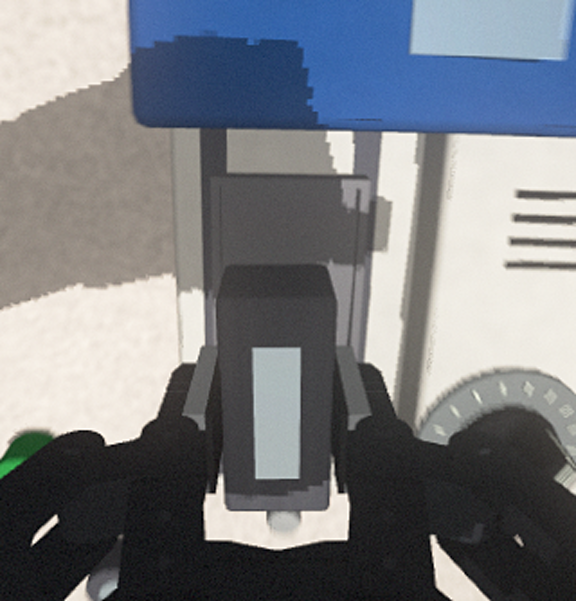

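The block is held square, with its window at crop (277,413). I'll carry it toward the case and stop short for a close look.

Request:
{"api": "arm_command", "payload": {"rows": [[1,-0.9,-0.07,-0.1,0,0,-0.02],[1,-0.99,-0.07,-0.05,0,0,-0.02],[1,-0.99,-0.08,-0.05,0,0,-0.02],[1,-0.99,-0.08,-0.05,0,0,0],[1,-0.99,-0.08,-0.05,0,0,0]]}}

```text
time_s: 12.0
ee_pos: [0.517, 0.0922, 0.1346]
ee_rot: [2.156, 2.285, 0.0]
ft_force: [0.2, 0.6, -0.7]
grip_width: 0.336
grip_force: 59.3
```

Request:
{"api": "arm_command", "payload": {"rows": [[1,-0.99,-0.08,-0.05,0,0,0],[1,-0.99,-0.08,0,0,0,0],[1,-0.99,-0.08,0,0,0,0],[1,-0.99,-0.08,0,0,0,0],[1,-0.99,-0.08,0,0,0,0]]}}

```text
time_s: 12.62
ee_pos: [0.5136, -0.0568, 0.1361]
ee_rot: [2.156, 2.285, 0.0]
ft_force: [0.2, -0.4, -2.9]
grip_width: 0.335
grip_force: 59.3
```

Request:
{"api": "arm_command", "payload": {"rows": [[1,-0.8,-0.08,0,0,0,0],[1,0,0,0,0,0,0]]}}

```text
time_s: 12.88
ee_pos: [0.5128, -0.0812, 0.1361]
ee_rot: [2.159, 2.282, 0.0]
ft_force: [-0.0, 0.5, -0.8]
grip_width: 0.338
grip_force: 59.3
```

Run:
```python
from h import *
o=get_obs();print(o['time_s'],o['ee_pos'],yaw(o),o['grip_width'])
p=shot('wrist');save(p,'w6',scale=1.5)
# block in tool: window corners from the last picture
uv=np.array([(252,348),(300,347),(300,479),(254,479)])/1.8+[100,50]
T=np.array(p['tool_from_camera']);s=ray(p,uv);d=np.c_[s,np.ones(4)]@T[:3,:3].T
for z in (-.016,-.02):
    X=T[:3,3]+d*((z-T[2,3])/d[:,2])[:,None];print('tool',X.mean(0).round(4), (X[0]-X[3]).round(4))
find(p,['short_block','round_block'])
```

```text
12.875 [ 0.51281246 -0.08123216  0.13609098] 93.17930365977813 0.33756126147954124
tool [-0.0048  0.0004 -0.016 ] [0.0412 0.0001 0.    ]
tool [-0.0021  0.0004 -0.02  ] [0.0399 0.0001 0.    ]
short_block 0.79 [187.0, 182.0, 61.0, 38.0] 1940
round_block 0.98 [163.0, 51.0, 59.0, 58.0] 2499
round_block 0.91 [113.0, 218.0, 48.0, 48.0] 1869
```

View pics/w6.png

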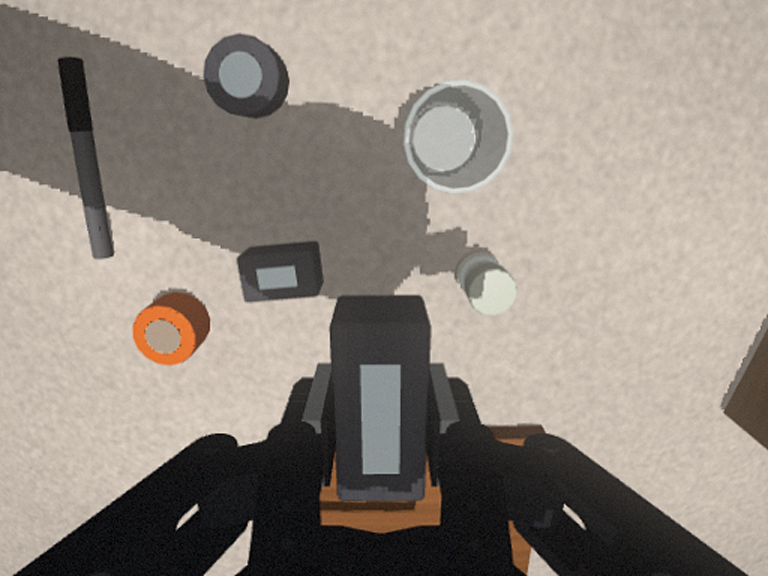

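The short block is still at (280,270) and the grey round block at (245,75). I'll turn −90° to line up with the case and look at it from beside.

```bash
sed -i "s/round(-s\[2\],2)/float(round(-s[2],2))/; s/round(-dy\/n\/10,2)/float(round(-dy\/n\/10,2))/" h.py
python3 - <<'E'
from h import *
plan((.47,-.15,.20),3,10,1)
E
```

```text
at [ 0.5126 -0.0792  0.1359] 93.36 n 10
[[1, -0.23, -0.16, -0.21, 0, 0, 0.9], [1, -0.25, -0.12, -0.21, 0, 0, 0.9], [1, -0.26, -0.08, -0.21, 0, 0, 0.9], [1, -0.27, -0.04, -0.21, 0, 0, 0.9], [1, -0.28, 0.01, -0.21, 0, 0, 0.9]]
[[1, -0.27, 0.05, -0.21, 0, 0, 0.9], [1, -0.26, 0.09, -0.21, 0, 0, 0.9], [1, -0.24, 0.13, -0.21, 0, 0, 0.9], [1, -0.22, 0.17, -0.21, 0, 0, 0.9], [1, -0.19, 0.2, -0.21, 0, 0, 0.9]]
```

Request:
{"api": "arm_command", "payload": {"rows": [[1,-0.23,-0.16,-0.21,0,0,0.9],[1,-0.25,-0.12,-0.21,0,0,0.9],[1,-0.26,-0.08,-0.21,0,0,0.9],[1,-0.27,-0.04,-0.21,0,0,0.9],[1,-0.28,0.01,-0.21,0,0,0.9]]}}

```text
time_s: 13.65
ee_pos: [0.491, -0.1142, 0.1676]
ee_rot: [-2.868, -1.281, -0.0]
ft_force: [0.7, 0.7, -1.3]
grip_width: 0.334
grip_force: 59.3
```

Request:
{"api": "arm_command", "payload": {"rows": [[1,-0.27,0.05,-0.21,0,0,0.9],[1,-0.26,0.09,-0.21,0,0,0.9],[1,-0.24,0.13,-0.21,0,0,0.9],[1,-0.22,0.17,-0.21,0,0,0.9],[1,-0.19,0.2,-0.21,0,0,0.9]]}}

```text
time_s: 14.28
ee_pos: [0.4696, -0.1496, 0.1991]
ee_rot: [-3.14, -0.086, 0.0]
ft_force: [-0.7, 0.7, -1.6]
grip_width: 0.336
grip_force: 59.3
```

Request:
{"api": "arm_command", "payload": {"rows": [[1,0,0,0,0,0,0]]}}

```text
time_s: 14.4
ee_pos: [0.4701, -0.15, 0.1994]
ee_rot: [3.14, 0.095, 0.002]
ft_force: [-0.2, -0.4, -2.2]
grip_width: 0.334
grip_force: 59.3
```

Run:
```python
from h import *
o=get_obs();print(o['time_s'],o['ee_pos'],yaw(o),o['grip_width'])
p=shot('wrist');save(p,'w7',scale=1.5)
np.savez('w7.npz',**{k:p[k] for k in('intrinsics','k1','T')})
```

```text
14.4 [ 0.47005295 -0.15002654  0.19935646] 3.477374830409277 0.3340248144677199
```

View pics/w7.png

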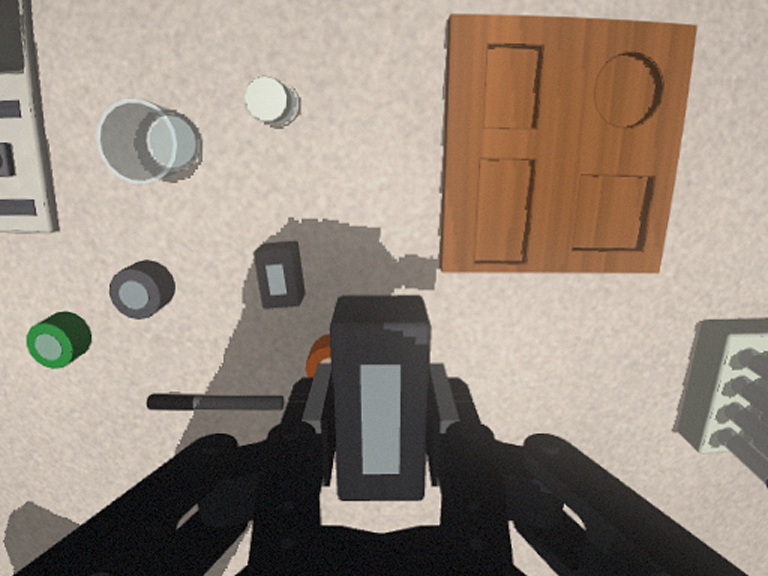

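The recesses are clear: long centred near (504,210), short (513,87), round (629,90) and square (612,213).

Run:
```python
from h import *
p=dict(np.load('w7.npz'));p['k1']=float(p['k1'])
def q(uv): return to_plane(p,np.array(uv)/1.5,.015)
c=q([(450,14),(696,25),(660,272),(441,272)]);print(c.mean(0).round(4))
for a,b in((0,3),(1,2)):d=c[a]-c[b];print(np.degrees(np.arctan2(d[1],d[0])),np.linalg.norm(d))
for a,b in((0,1),(3,2)):d=c[a]-c[b];print(np.degrees(np.arctan2(-d[0],d[1])),np.linalg.norm(d))
for n,u in dict(long=[(479,157),(535,158),(526,265),(475,262)],short=[(488,45),(543,45),(536,130),(486,128)],sq=[(580,176),(654,176),(641,251),(573,250)],rd=[(629,90)]).items():
    r=q(u);print(n,r.mean(0).round(4));print(r[0]-r[-1],r[0]-r[1%len(r)])
# same recesses expected from the case centre and yaw
for y in (2.,3.,):
  for n,s in dict(long=(-1,1),short=(1,1),sq=(-1,-1),rd=(1,-1)).items():
    t=np.radians(y);d=np.array([.042*s[0],.04*s[1]]);print(n,(c.mean(0)[:2]+[d[0]*np.cos(t)-d[1]*np.sin(t),d[0]*np.sin(t)+d[1]*np.cos(t)]).round(4))
```

```text
[ 0.5533 -0.2736  0.015 ]
3.522440428653126 0.17151883359551257
4.014926156057132 0.17139333949549299
3.576321335363944 0.16595143598615575
3.620960290149714 0.16742480299008825
long [ 0.5093 -0.2361  0.015 ]
[0.07421132 0.00612636 0.        ] [-0.00217917  0.03901199  0.        ]
short [ 0.5922 -0.2316  0.015 ]
[0.05189027 0.00469809 0.        ] [-0.00309846  0.03617337  0.        ]
sq [ 0.5136 -0.3158  0.015 ]
[0.0530439  0.00461285 0.        ] [-0.00446208  0.05439571  0.        ]
rd [ 0.5978 -0.3111  0.015 ]
[0. 0. 0.] [0. 0. 0.]
long [ 0.5099 -0.2351]
short [ 0.5939 -0.2322]
sq [ 0.5127 -0.3151]
rd [ 0.5967 -0.3121]
long [ 0.5093 -0.2359]
short [ 0.5931 -0.2315]
sq [ 0.5134 -0.3158]
rd [ 0.5973 -0.3114]
```

Run:
```python
from h import *
plan((.5113,-.2360,.07),3.7,6,1)
```

```text
at [ 0.47   -0.1498  0.199 ] 3.53 n 6
[[1, 0.2, 0.49, 0.72, 0, 0, -0.0], [1, 0.2, 0.49, 0.72, 0, 0, -0.0], [1, 0.2, 0.49, 0.72, 0, 0, -0.0], [1, 0.2, 0.49, 0.72, 0, 0, -0.0], [1, 0.2, 0.49, 0.72, 0, 0, -0.0]]
[[1, 0.2, 0.49, 0.72, 0, 0, -0.0]]
```

Request:
{"api": "arm_command", "payload": {"rows": [[1,0.2,0.49,0.72,0,0,-0.02],[1,0.2,0.49,0.72,0,0,0],[1,0.2,0.49,0.72,0,0,0],[1,0.2,0.49,0.72,0,0,0],[1,0.2,0.49,0.72,0,0,0]]}}

```text
time_s: 15.08
ee_pos: [0.5045, -0.2215, 0.0897]
ee_rot: [-3.139, -0.103, 0.001]
ft_force: [-0.2, -0.7, -0.4]
grip_width: 0.335
grip_force: 59.3
```

Request:
{"api": "arm_command", "payload": {"rows": [[1,0.2,0.49,0.72,0,0,0],[1,0,0,0,0,0,0]]}}

```text
time_s: 15.32
ee_pos: [0.5102, -0.2354, 0.0673]
ee_rot: [-3.138, -0.1, 0.005]
ft_force: [-0.3, 0.4, -0.9]
grip_width: 0.335
grip_force: 59.3
```

Run:
```python
from h import *
o=get_obs();print(o['time_s'],o['grip_width'])
plan((.5113,-.2360,.016),3.7,3,1)
p=shot('wrist');save(p,'w8',(150,60,420,384),1.8)
```

```text
15.325 0.33546550418542564
at [ 0.5102 -0.2354  0.0673] 3.63 n 3
[[1, 0.01, 0.01, 0.57, 0, 0, -0.0], [1, 0.01, 0.01, 0.57, 0, 0, -0.0], [1, 0.01, 0.01, 0.57, 0, 0, -0.0]]
```

View pics/w8.png

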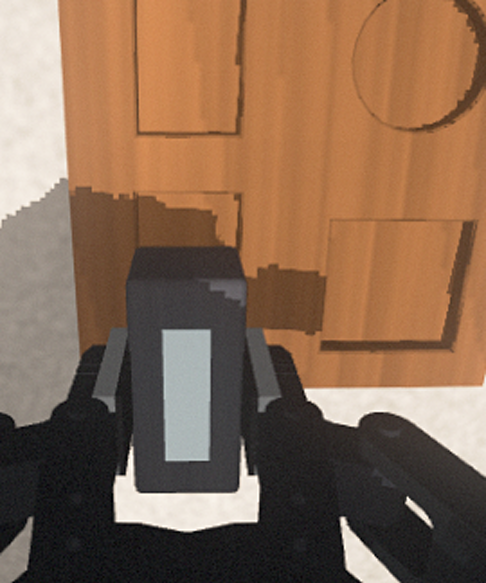

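The recess centre line, at about 189, lines up with the block at 186. I'll lower it.

Request:
{"api": "arm_command", "payload": {"rows": [[1,0.02,0.02,0.57,0,0,0],[1,0.02,0.02,0.57,0,0,0],[1,0.01,0,0.4,0,0,0],[1,0,0,0.17,0,0,0],[1,0,0,0,0,0,0]]}}

```text
time_s: 16.0
ee_pos: [0.5126, -0.2372, 0.0182]
ee_rot: [-3.14, -0.098, 0.0]
ft_force: [0.4, 1.0, -1.9]
grip_width: 0.336
grip_force: 59.3
```

Request:
{"api": "arm_command", "payload": {"rows": [[1,0,0,0.07,0,0,0],[0.45,0,0,0,0,0,0],[0.45,0,0,0,0,0,0],[0.45,0,0,0,0,0,0]]}}

```text
time_s: 16.5
ee_pos: [0.5128, -0.2376, 0.0161]
ee_rot: [3.14, 0.097, 0.001]
ft_force: [0.6, -1.0, 0.1]
grip_width: 0.552
grip_force: 0.0
```

Request:
{"api": "arm_command", "payload": {"rows": [[0.45,0,0,-0.6,0,0,0],[0.3,0,0,-1,0,0,0],[0.2,0,0,-1,0,0,0],[0,-0.5,-0.3,-1,0,0,0],[0,-0.5,-0.5,-1,0,0,0]]}}

```text
time_s: 17.12
ee_pos: [0.481, -0.2155, 0.155]
ee_rot: [3.14, 0.096, 0.001]
ft_force: [0.0, 0.1, 0.9]
grip_width: 0.999
grip_force: 0.0
```

Run:
```python
from h import *
o=get_obs();print(o['time_s'],o['ee_pos'],yaw(o),o['grip_width'])
p=shot('wrist');save(p,'w9',scale=1.2)
for d in find(p,['long_block'])['long_block']:
    for z in(.034,):
        m=d['pixels'].astype(np.uint8);ct=max(cv2.findContours(m,0,2)[0],key=cv2.contourArea)[:,0]
        X=to_plane(p,ct,z);print(cv2.minAreaRect(X[:,:2].astype(np.float32)))
p2=shot('wrist');r=find(p2,['short_block','round_block'])
for n in r:
    for d in r[n]: print(n,to_plane(p2,[d['extent'][:2]],.02))
print(project(p,[(.509,-.2362,.015),(.4725,-.2365+.0,.015)]))
```

```text
17.125 [ 0.48102475 -0.21547708  0.15498343] 3.5069988775378493 0.9991106002535873
long_block 0.86 [283.0, 155.0, 37.0, 80.0] 2654
((0.5123416185379028, -0.2382771074771881), (0.06701412796974182, 0.03040648251771927), 4.084863185882568)
short_block 0.95 [111.0, 201.0, 48.0, 51.0] 1791
round_block 0.67 [21.0, 213.0, 41.0, 41.0] 1492
round_block 0.66 [155.0, 264.0, 39.0, 33.0] 493
round_block 0.38 [466.0, 298.0, 92.0, 134.0] 7775
short_block [[ 0.45638742 -0.07736582  0.02      ]]
round_block [[0.43735145 0.02088012 0.02      ]]
round_block [[ 0.3893688  -0.11833404  0.02      ]]
round_block [[ 0.36329313 -0.46682986  0.02      ]]
[[277.17019099 155.78923846]
 [274.29514709 193.07983374]]
```

View pics/w9.png

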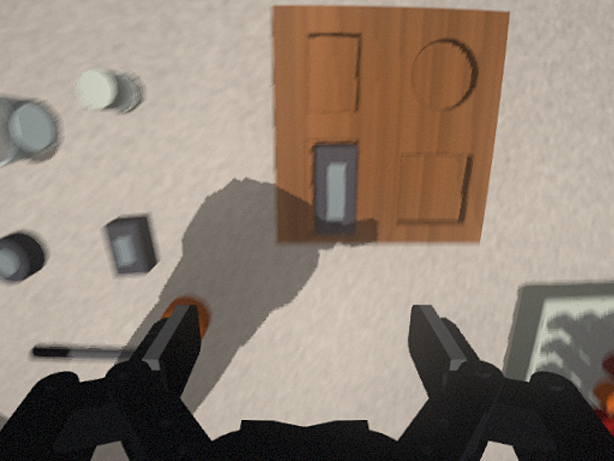

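The long block is seated in its recess at (335,190). The short block is at (131,245). I'll move closer to measure it.

Run:
```python
from h import *
plan((.43,-.08,.15),3.5,5,0)
```

```text
at [ 0.4814 -0.2155  0.1535] 3.54 n 5
[[0, -0.29, -0.92, 0.02, 0, 0, 0.0], [0, -0.29, -0.92, 0.02, 0, 0, 0.0], [0, -0.29, -0.92, 0.02, 0, 0, 0.0], [0, -0.29, -0.92, 0.02, 0, 0, 0.0], [0, -0.29, -0.92, 0.02, 0, 0, 0.0]]
```

Request:
{"api": "arm_command", "payload": {"rows": [[0,-0.29,-0.92,0.02,0,0,0],[0,-0.29,-0.92,0.02,0,0,0],[0,-0.29,-0.92,0.02,0,0,0],[0,-0.29,-0.92,0.02,0,0,0],[0,-0.29,-0.92,0.02,0,0,0]]}}

```text
time_s: 18.0
ee_pos: [0.4286, -0.0795, 0.1495]
ee_rot: [-3.139, -0.096, 0.003]
ft_force: [-0.0, 0.1, 0.5]
grip_width: 1.0
grip_force: 0.0
```

Request:
{"api": "arm_command", "payload": {"rows": [[0,0,0,0,0,0,0]]}}

```text
time_s: 18.12
ee_pos: [0.4279, -0.0789, 0.1495]
ee_rot: [-3.139, -0.1, 0.005]
ft_force: [0.2, -0.4, -1.3]
grip_width: 0.999
grip_force: 0.0
```

```bash
cat >> h.py <<'E'
def window(p,d,z,thr=None):
    """pale window inside silhouette d -> rect in world at height z"""
    m=cv2.erode(d['pixels'].astype(np.uint8),np.ones((3,3)));g=cv2.GaussianBlur(cv2.cvtColor(p['image'],cv2.COLOR_RGB2GRAY),(3,3),0)
    t,_=cv2.threshold(g[m>0].reshape(-1,1),0,255,cv2.THRESH_OTSU) if thr is None else (thr,0)
    w=((g>t)&(m>0)).astype(np.uint8)
    ct=max(cv2.findContours(w,0,2)[0],key=cv2.contourArea)[:,0]
    print('thr',t,'px',ct.mean(0));return cv2.minAreaRect(to_plane(p,ct,z)[:,:2].astype(np.float32))
E
python3 - <<'E'
from h import *
o=get_obs();print(o['time_s'],o['ee_pos'],yaw(o))
p=shot('wrist');r=find(p,['short_block'])
for d in r['short_block']:print(window(p,d,.028))
save(p,'w10',(150,60,406,252),2)
E
```

```text
18.125 [ 0.42785032 -0.07893148  0.14948896] 3.6649126672217194
short_block 0.62 [253.0, 160.0, 42.0, 53.0] 1717
short_block 0.49 [442.0, 79.0, 136.0, 158.0] 16242
thr 102.0 px [252.94736842 160.52631579]
((0.4542563557624817, -0.07721412181854248), (0.022119473665952682, 0.012369274161756039), 7.55829381942749)
thr 72.0 px [444.98198198  76.57657658]
((0.5342885851860046, -0.24694520235061646), (0.13145315647125244, 0.12453468888998032), 4.741846561431885)
```

View pics/w10.png

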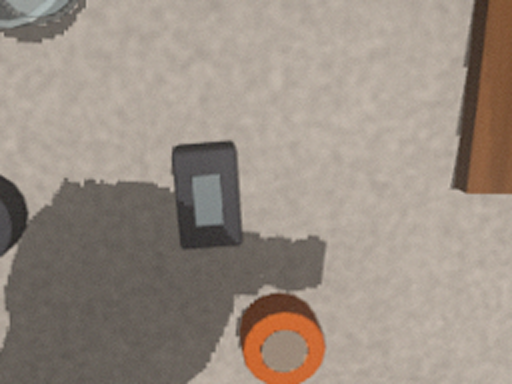

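The short block is at crop (208,200), with the orange disc well clear at (283,340). It's at (0.454, −0.077) with yaw about 7.6°.

Run:
```python
from h import *
plan((.4543,-.0772,.010),7.6,6,.3)
```

```text
at [ 0.4295 -0.0806  0.1502] 3.56 n 6
[[0.3, 0.14, -0.01, 0.78, 0, 0, -0.07], [0.3, 0.14, -0.01, 0.78, 0, 0, -0.07], [0.3, 0.14, -0.01, 0.78, 0, 0, -0.07], [0.3, 0.14, -0.01, 0.78, 0, 0, -0.07], [0.3, 0.14, -0.0, 0.78, 0, 0, -0.07]]
[[0.3, 0.14, -0.0, 0.78, 0, 0, -0.07]]
```

Request:
{"api": "arm_command", "payload": {"rows": [[0.3,0.21,-0.02,0.78,0,0,-0.1],[0.3,0.21,-0.01,0.78,0,0,-0.1],[0.3,0.21,-0.01,0.78,0,0,-0.1],[0.3,0.21,-0.01,0.78,0,0,-0.1],[0.3,0,0,0.78,0,0,0]]}}

```text
time_s: 18.85
ee_pos: [0.4557, -0.078, 0.0328]
ee_rot: [3.134, 0.205, 0.002]
ft_force: [-0.3, 0.6, -0.6]
grip_width: 0.701
grip_force: 0.0
```

Request:
{"api": "arm_command", "payload": {"rows": [[0.3,0,0,0.76,0,0,0],[0.3,0,0,0,0,0,0],[1,0,0,0,0,0,0],[1,0,0,0,0,0,0],[1,0,0,0,0,0,0]]}}

```text
time_s: 19.48
ee_pos: [0.4556, -0.0772, 0.0123]
ee_rot: [3.133, 0.206, 0.004]
ft_force: [0.2, -0.4, 4.9]
grip_width: 0.312
grip_force: 59.8
```

Request:
{"api": "arm_command", "payload": {"rows": [[1,0,0,-0.4,0,0,0],[1,0,0,-1,0,0,0],[1,0,0,-1,0,0,0],[1,0,0,0,0,0,0]]}}

```text
time_s: 19.98
ee_pos: [0.4565, -0.0772, 0.0858]
ee_rot: [3.133, 0.207, 0.008]
ft_force: [0.1, 0.5, -1.2]
grip_width: 0.313
grip_force: 59.2
```

Run:
```python
from h import *
o=get_obs();print(o['time_s'],o['grip_width'],o['grip_force'],yaw(o),o['ee_pos'])
p=shot('wrist');print(project(p,[o['ee_pos']-np.array([0,0,0])]))
def loc(z=-.018):
    for d in silhouettes(p,'short_block')[:1]:
        q=dict(p);q['T']=np.array(p['tool_from_camera']);print(d['conf'],d['extent'],window(q,d,z))
loc()
```

```text
19.975 0.3127717893879617 59.20281708240509 7.549846136028928 [ 0.45646908 -0.07721056  0.08584359]
[[253.05363428 256.83073468]]
thr 88.0 px [255.14285714 280.        ]
0.56 [253.0, 262.4, 61.8, 95.9] ((-0.0006107967346906662, 0.00023985886946320534), (0.021656887605786324, 0.011833900585770607), 0.8295684456825256)
```

Run:
```python
from h import *
plan((.5933,-.2316,.075),3.6,8,1)
```

```text
at [ 0.4543 -0.0766  0.0833] 7.55 n 8
[[1, 0.49, 0.72, 0.03, 0, 0, 0.05], [1, 0.5, 0.71, 0.03, 0, 0, 0.05], [1, 0.5, 0.71, 0.03, 0, 0, 0.05], [1, 0.51, 0.7, 0.03, 0, 0, 0.05], [1, 0.51, 0.7, 0.03, 0, 0, 0.05]]
[[1, 0.52, 0.69, 0.03, 0, 0, 0.05], [1, 0.53, 0.69, 0.03, 0, 0, 0.05], [1, 0.53, 0.69, 0.03, 0, 0, 0.05]]
```

Request:
{"api": "arm_command", "payload": {"rows": [[1,0.49,0.72,0.03,0,0,0.05],[1,0.5,0.71,0.03,0,0,0.05],[1,0.5,0.71,0.03,0,0,0.05],[1,0.51,0.7,0.03,0,0,0.05],[1,0.51,0.7,0.03,0,0,0.05]]}}

```text
time_s: 20.7
ee_pos: [0.5404, -0.1735, 0.0768]
ee_rot: [-3.137, -0.138, 0.005]
ft_force: [-0.1, 0.5, -1.3]
grip_width: 0.313
grip_force: 59.2
```

Request:
{"api": "arm_command", "payload": {"rows": [[1,0.52,0.69,0.03,0,0,0.05],[1,0.53,0.69,0.03,0,0,0.05],[1,0.53,0.69,0.03,0,0,0.05],[1,0,0,0,0,0,0]]}}

```text
time_s: 21.2
ee_pos: [0.5933, -0.2325, 0.074]
ee_rot: [-3.14, -0.095, 0.002]
ft_force: [-0.6, -0.0, -1.3]
grip_width: 0.313
grip_force: 59.3
```

Run:
```python
from h import *
o=get_obs();print(o['time_s'],o['grip_width'],o['grip_force'],yaw(o),o['ee_pos'])
p=shot('wrist');d=silhouettes(p,'short_block')[0];q=dict(p);q['T']=np.array(p['tool_from_camera']);print(d['extent'],window(q,d,-.018))
plan((.5933,-.2316,.018),3.6,3,1)
```

```text
21.2 0.3127792318487432 59.29015517234802 3.4753245285810723 [ 0.59329947 -0.23248238  0.07404334]
thr 97.0 px [255.14285714 279.71428571]
[252.7, 264.8, 60.8, 93.9] ((-0.0006042160093784332, 0.00021161092445254326), (0.021657157689332962, 0.011818289756774902), 0.8296442627906799)
at [ 0.592  -0.2308  0.0744] 3.54 n 3
[[1, 0.01, 0.01, 0.63, 0, 0, -0.0], [1, 0.01, 0.01, 0.63, 0, 0, -0.0], [1, 0.01, 0.01, 0.63, 0, 0, -0.0]]
```

Request:
{"api": "arm_command", "payload": {"rows": [[1,0.02,0.01,0.63,0,0,0],[1,0.02,0.01,0.63,0,0,0],[1,0,0,0.5,0,0,0],[1,0,0,0.13,0,0,0],[1,0,0,0,0,0,0]]}}

```text
time_s: 21.92
ee_pos: [0.5941, -0.2317, 0.0193]
ee_rot: [-3.14, -0.098, 0.001]
ft_force: [0.9, 0.3, -0.7]
grip_width: 0.312
grip_force: 59.2
```

Request:
{"api": "arm_command", "payload": {"rows": [[1,0,0,0.05,0,0,0],[0.5,0,0,0,0,0,0],[0.5,0,0,0,0,0,0],[0.4,0,0,0,0,0,0],[0.4,0,0,-0.6,0,0,0]]}}

```text
time_s: 22.55
ee_pos: [0.5932, -0.2316, 0.0344]
ee_rot: [-3.139, -0.097, 0.005]
ft_force: [-0.2, -0.4, -0.2]
grip_width: 0.596
grip_force: 0.0
```

Request:
{"api": "arm_command", "payload": {"rows": [[0.3,0,0,-1,0,0,0],[0.2,-0.3,-0.3,-1,0,0,0],[0,-1,-0.8,-1,0,0,0],[0,-1,-0.8,-0.5,0,0,0],[0,-1,-0.8,0,0,0,0]]}}

```text
time_s: 23.18
ee_pos: [0.4911, -0.1575, 0.1425]
ee_rot: [3.138, 0.097, 0.005]
ft_force: [-0.5, 0.5, -0.2]
grip_width: 0.996
grip_force: 0.0
```

Run:
```python
from h import *
o=get_obs();print(o['time_s'],o['ee_pos'],yaw(o))
p=shot('wrist');save(p,'w11',(200,0,512,220),2)
r=find(p,['short_block','long_block','round_block'])
for n,z in(('short_block',.034),('long_block',.034)):
  for d in r.get(n,[])[:2]:print(n,window(p,d,z))
for d in r.get('round_block',[]):print(to_plane(p,[d['extent'][:2]],.02))
plan((.42,.03,.15),3.5,None,0)
```

```text
23.175 [ 0.49113432 -0.15746361  0.14248247] 3.5324926967704338
short_block 0.8 [351.0, 77.0, 46.0, 57.0] 2439
long_block 0.86 [347.0, 173.0, 46.0, 78.0] 3109
long_block 0.74 [64.0, 228.0, 52.0, 45.0] 1777
long_block 0.61 [391.0, 118.0, 208.0, 198.0] 31204
round_block 0.86 [15.0, 266.0, 29.0, 46.0] 924
round_block 0.8 [205.0, 286.0, 42.0, 42.0] 1500
round_block 0.64 [61.0, 232.0, 50.0, 50.0] 1760
thr 103.0 px [355.20689655  75.24137931]
short_block ((0.5908723473548889, -0.23099647462368011), (0.02463696524500847, 0.014767608605325222), 4.451729774475098)
thr 102.0 px [346.64 184.48]
long_block ((0.5078607201576233, -0.23638232052326202), (0.04247765615582466, 0.014353315345942974), 4.496504306793213)
thr 91.0 px [ 52.525 238.125]
long_block ((0.4360448718070984, 0.027123555541038513), (0.021870329976081848, 0.025424623861908913), 43.063072204589844)
[[0.39325372 0.0858347  0.02      ]]
[[ 0.38586553 -0.11534722  0.02      ]]
[[0.43586046 0.02732022 0.02      ]]
at [ 0.4907 -0.1573  0.141 ] 3.55 n 8
[[0, -0.25, -0.8, -0.04, 0, 0, 0.0], [0, -0.25, -0.8, -0.04, 0, 0, 0.0], [0, -0.25, -0.8, -0.04, 0, 0, 0.0], [0, -0.25, -0.8, -0.04, 0, 0, 0.0], [0, -0.25, -0.8, -0.04, 0, 0, 0.0]]
[[0, -0.25, -0.8, -0.04, 0, 0, 0.0], [0, -0.25, -0.8, -0.04, 0, 0, 0.0], [0, -0.25, -0.8, -0.04, 0, 0, 0.0]]
```

View pics/w11.png

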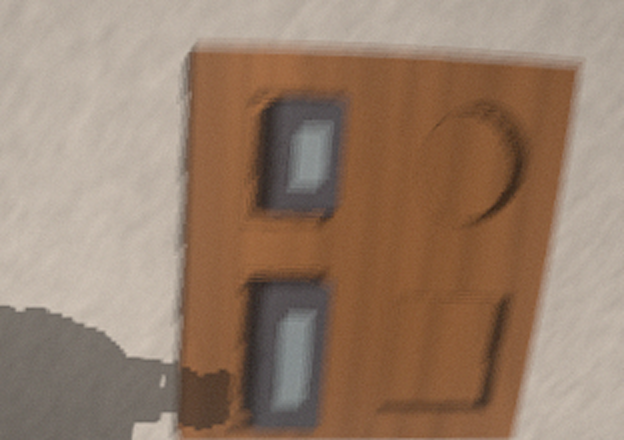

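The blur aside, both blocks sit in their recesses: short at (300,155), long at (290,355). I've used all 14 views, so I'll work from numbers now. Next is the round block.

Request:
{"api": "arm_command", "payload": {"rows": [[0,-0.25,-0.8,-0.04,0,0,0],[0,-0.25,-0.8,-0.04,0,0,0],[0,-0.25,-0.8,-0.04,0,0,0],[0,-0.25,-0.8,-0.04,0,0,0],[0,-0.25,-0.8,-0.04,0,0,0]]}}

```text
time_s: 24.0
ee_pos: [0.4474, -0.04, 0.147]
ee_rot: [3.14, 0.096, 0.003]
ft_force: [0.1, 1.0, 0.2]
grip_width: 1.005
grip_force: 0.0
```

Request:
{"api": "arm_command", "payload": {"rows": [[0,-0.25,-0.8,-0.04,0,0,0],[0,-0.25,-0.8,-0.04,0,0,0],[0,-0.25,-0.8,-0.04,0,0,0],[0,0,0,0,0,0,0],[0,0,0,0,0,0,0]]}}

```text
time_s: 24.62
ee_pos: [0.4204, 0.0299, 0.1505]
ee_rot: [3.139, 0.097, 0.002]
ft_force: [0.2, -0.2, -0.4]
grip_width: 0.999
grip_force: 0.0
```

Run:
```python
from h import *
o=get_obs();print(o['time_s'],o['ee_pos'],yaw(o))
p=shot('wrist');r=find(p,['round_block'])
for d in r['round_block']:
    print(to_plane(p,[d['extent'][:2]],.02),p['image'][d['pixels']].mean(0).round(),window(p,d,.028))
plan((.436,.027,.011),3.5,6,.1)
```

```text
24.625 [0.42041763 0.02985181 0.15049863] 3.529429631660395
round_block 0.97 [255.0, 170.0, 43.0, 46.0] 1590
round_block 0.91 [174.0, 212.0, 48.0, 48.0] 1589
round_block 0.85 [396.0, 227.0, 48.0, 46.0] 1713
thr 97.0 px [254.28947368 173.07894737]
[[0.43594743 0.02931649 0.02      ]] [85. 85. 85.] ((0.43595805764198303, 0.02864399179816246), (0.021881897002458572, 0.020469719544053078), 3.4968748092651367)
thr 91.0 px [170.92857143 215.21428571]
[[0.39027806 0.10429688 0.02      ]] [61. 85. 63.] ((0.3885703980922699, 0.10487956553697586), (0.020807188004255295, 0.021628282964229584), 89.18952178955078)
thr 99.0 px [401.94444444 231.77777778]
[[ 0.38733015 -0.11338732  0.02      ]] [149.  96.  67.] ((0.3854270577430725, -0.1168704479932785), (0.036073848605155945, 0.03651253506541252), 2.6282901763916016)
at [0.42   0.0297 0.1503] 3.48 n 6
[[0.1, 0.09, 0.02, 0.77, 0, 0, -0.0], [0.1, 0.09, 0.02, 0.77, 0, 0, -0.0], [0.1, 0.09, 0.02, 0.77, 0, 0, -0.0], [0.1, 0.09, 0.02, 0.77, 0, 0, -0.0], [0.1, 0.09, 0.02, 0.77, 0, 0, -0.0]]
[[0.1, 0.09, 0.02, 0.77, 0, 0, -0.0]]
```

Request:
{"api": "arm_command", "payload": {"rows": [[0.2,0.14,0.01,0.77,0,0,0],[0.2,0.14,0.01,0.77,0,0,0],[0.2,0.14,0,0.77,0,0,0],[0.2,0.12,0,0.77,0,0,0],[0.2,0,0,0.77,0,0,0]]}}

```text
time_s: 25.35
ee_pos: [0.4364, 0.03, 0.0341]
ee_rot: [3.14, 0.095, 0.002]
ft_force: [-0.2, -0.4, -0.7]
grip_width: 0.801
grip_force: 0.0
```

Request:
{"api": "arm_command", "payload": {"rows": [[0.2,0,0,0.77,0,0,0],[0.2,0,0,0,0,0,0],[1,0,0,0,0,0,0],[1,0,0,0,0,0,0],[1,0,0,0,0,0,0]]}}

```text
time_s: 25.98
ee_pos: [0.4364, 0.0304, 0.0131]
ee_rot: [3.139, 0.097, 0.004]
ft_force: [-1.3, -1.3, 5.9]
grip_width: 0.445
grip_force: 59.8
```

Request:
{"api": "arm_command", "payload": {"rows": [[1,0,0,-0.4,0,0,0],[1,0,0,-1,0,0,0],[1,0,0,-1,0,0,0],[1,0,0,0,0,0,0]]}}

```text
time_s: 26.48
ee_pos: [0.4379, 0.0307, 0.0866]
ee_rot: [3.139, 0.097, 0.01]
ft_force: [0.2, 0.1, -0.9]
grip_width: 0.438
grip_force: 60.3
```

Run:
```python
from h import *
o=get_obs();print(o['time_s'],o['grip_width'],o['grip_force'],yaw(o),o['ee_pos'])
p=shot('wrist');q=dict(p);q['T']=np.array(p['tool_from_camera'])
for d in silhouettes(p,'round_block'):
    if d['conf']>.3: print(d['conf'],d['extent'],window(q,d,-.018))
plan((.45,-.10,.12),3.5,6,1)
```

```text
26.475 0.437895988714929 60.27915358543396 3.5497443396903683 [0.43788311 0.0307403  0.08658811]
thr 95.0 px [150.44736842 270.81578947]
0.86 [156.6, 261.1, 57.2, 60.6] ((0.0025985226966440678, -0.04783074930310249), (0.013503996655344963, 0.013670658692717552), 51.69047164916992)
thr 90.0 px [253.70967742 274.        ]
0.79 [251.9, 259.4, 81.1, 92.1] ((0.0010541612282395363, 0.00019262637943029404), (0.021317128092050552, 0.021249495446681976), 0.019172176718711853)
thr 106.0 px [435.578125 286.734375]
0.65 [426.4, 279.5, 59.5, 56.4] ((-0.007979316636919975, 0.08955778181552887), (0.022888073697686195, 0.02301502600312233), 51.09012222290039)
at [0.4356 0.0309 0.0841] 3.54 n 6
[[1, 0.04, 0.73, -0.2, 0, 0, 0.0], [1, 0.04, 0.73, -0.2, 0, 0, 0.0], [1, 0.04, 0.73, -0.2, 0, 0, 0.0], [1, 0.04, 0.73, -0.2, 0, 0, 0.0], [1, 0.04, 0.73, -0.2, 0, 0, 0.0]]
[[1, 0.04, 0.73, -0.2, 0, 0, 0.0]]
```

Run:
```python
from h import *
plan((.5967,-.3115,.095),3.6,14,1)
```

```text
at [0.4356 0.0309 0.0841] 3.54 n 14
[[1, 0.33, 0.84, -0.03, 0, 0, -0.0], [1, 0.33, 0.84, -0.03, 0, 0, -0.0], [1, 0.33, 0.84, -0.03, 0, 0, -0.0], [1, 0.33, 0.84, -0.03, 0, 0, -0.0], [1, 0.33, 0.84, -0.03, 0, 0, -0.0]]
[[1, 0.33, 0.84, -0.03, 0, 0, -0.0], [1, 0.33, 0.84, -0.03, 0, 0, -0.0], [1, 0.33, 0.84, -0.03, 0, 0, -0.0], [1, 0.33, 0.84, -0.03, 0, 0, -0.0], [1, 0.33, 0.84, -0.03, 0, 0, -0.0]]
[[1, 0.33, 0.84, -0.03, 0, 0, -0.0], [1, 0.33, 0.84, -0.03, 0, 0, -0.0], [1, 0.33, 0.84, -0.03, 0, 0, -0.0], [1, 0.33, 0.84, -0.03, 0, 0, -0.0]]
```

Request:
{"api": "arm_command", "payload": {"rows": [[1,0.33,0.84,-0.05,0,0,0],[1,0.33,0.84,-0.05,0,0,0],[1,0.33,0.84,-0.05,0,0,0],[1,0.33,0.84,-0.05,0,0,0],[1,0.33,0.84,-0.05,0,0,0]]}}

```text
time_s: 27.2
ee_pos: [0.4915, -0.0922, 0.0898]
ee_rot: [-3.139, -0.097, 0.004]
ft_force: [0.2, 0.5, -0.6]
grip_width: 0.443
grip_force: 60.4
```

Request:
{"api": "arm_command", "payload": {"rows": [[1,0.33,0.84,-0.03,0,0,0],[1,0.33,0.84,-0.03,0,0,0],[1,0.33,0.84,-0.03,0,0,0],[1,0.33,0.84,-0.03,0,0,0],[1,0.33,0.84,-0.03,0,0,0]]}}

```text
time_s: 27.82
ee_pos: [0.5488, -0.2148, 0.0939]
ee_rot: [-3.139, -0.097, 0.004]
ft_force: [0.5, -0.4, -0.9]
grip_width: 0.444
grip_force: 60.4
```

Request:
{"api": "arm_command", "payload": {"rows": [[1,0.33,0.84,0,0,0,0],[1,0.33,0.84,0,0,0,0],[1,0.33,0.84,0,0,0,0],[1,0.33,0.84,0,0,0,0],[1,0,0,0,0,0,0]]}}

```text
time_s: 28.45
ee_pos: [0.595, -0.3139, 0.0936]
ee_rot: [-3.139, -0.094, 0.002]
ft_force: [-0.0, 0.3, -1.0]
grip_width: 0.442
grip_force: 60.4
```

Run:
```python
from h import *
o=get_obs();print(o['time_s'],o['grip_width'],o['grip_force'],yaw(o),o['ee_pos'])
p=shot('wrist');q=dict(p);q['T']=np.array(p['tool_from_camera'])
for d in silhouettes(p,'round_block'):
    if d['conf']>.3: print(d['conf'],d['extent'],window(q,d,-.018))
for n in('short_block','long_block'):
  for d in silhouettes(p,n)[:2]:print(n,d['conf'],d['extent'],window(p,d,.034))
plan((.5967,-.3115,.019),3.6,3,1)
```

```text
28.45 0.44167363631578443 60.408217906951904 3.439802707873436 [ 0.59500582 -0.31386331  0.09363662]
thr 102.0 px [254.92982456 273.64912281]
0.69 [254.2, 259.9, 81.7, 94.9] ((0.001049356535077095, 0.00019105151295661926), (0.021317576989531517, 0.021249912679195404), 0.022214815020561218)
thr 106.0 px [138.15 210.85]
short_block 0.64 [144.2, 205.1, 54.3, 62.9] ((0.5932022333145142, -0.2316640317440033), (0.02142512798309326, 0.012550242245197296), 3.774101734161377)
thr 94.0 px [149.29411765 292.23529412]
long_block 0.84 [153.4, 276.2, 50.0, 42.9] ((0.524498701095581, -0.23611269891262054), (0.010376141406595707, 0.012576406821608543), 4.541130065917969)
thr 143.0 px [502.89473684 376.31578947]
long_block 0.16 [429.6, 366.1, 164.8, 35.9] ((0.4358230233192444, -0.5649494528770447), (0.017080441117286682, 0.02496926859021187), 4.426747798919678)
at [ 0.5944 -0.3114  0.0949] 3.58 n 3
[[1, 0.02, 0.0, 0.84, 0, 0, -0.0], [1, 0.02, 0.0, 0.84, 0, 0, -0.0], [1, 0.02, 0.0, 0.84, 0, 0, -0.0]]
```

Request:
{"api": "arm_command", "payload": {"rows": [[1,0.03,-0.01,0.84,0,0,0],[1,0.03,-0.01,0.84,0,0,0],[1,0,-0.01,0.5,0,0,0],[1,0,0,0.27,0,0,0],[1,0,0,0,0,0,0]]}}

```text
time_s: 29.28
ee_pos: [0.5968, -0.3114, 0.022]
ee_rot: [-3.14, -0.097, 0.001]
ft_force: [0.0, 0.1, 0.1]
grip_width: 0.44
grip_force: 60.4
```

Request:
{"api": "arm_command", "payload": {"rows": [[1,0,0,0.09,0,0,0],[1,0,0,0,0,0,0],[0.35,0,0,0,0,0,0],[0.35,0,0,0,0,0,0],[0.35,0,0,0,0,0,0]]}}

```text
time_s: 29.9
ee_pos: [0.5973, -0.3119, 0.0198]
ee_rot: [3.14, 0.097, 0.001]
ft_force: [0.1, 0.4, -0.3]
grip_width: 0.65
grip_force: 0.0
```

Request:
{"api": "arm_command", "payload": {"rows": [[0.3,0,0,-0.6,0,0,0],[0.3,0,0,-1,0,0,0],[0.2,0,0,-1,0,0,0],[0,-0.8,-0.3,-0.8,0,0,0],[0,-0.8,-0.8,-0.8,0,0,0]]}}

```text
time_s: 30.52
ee_pos: [0.5473, -0.2826, 0.1479]
ee_rot: [3.138, 0.095, 0.004]
ft_force: [-0.9, 0.9, -0.0]
grip_width: 0.999
grip_force: 0.0
```

Request:
{"api": "arm_command", "payload": {"rows": [[0,-0.8,-0.8,0,0,0,0],[0,0,0,0,0,0,0]]}}

```text
time_s: 30.78
ee_pos: [0.52, -0.2577, 0.147]
ee_rot: [-3.14, -0.098, 0.001]
ft_force: [0.8, 0.4, -1.4]
grip_width: 0.998
grip_force: 0.0
```

Run:
```python
from h import *
o=get_obs();print(o['time_s'],o['ee_pos'],yaw(o))
p=shot('wrist')
for n in('round_block','short_block','long_block','square_block'):
  for d in silhouettes(p,n):
    if d['conf']>.4: print(n,d['conf'],d['extent'],window(p,d,.034))
# recess check: project slot corners and wall; carriage view from the scene camera
q=shot('scene');find(q,['square_block','round_block','short_block','long_block'])
plan((.53,.13,.15),92,None,0)
```

```text
30.775 [ 0.51999619 -0.25767316  0.147047  ] 3.576735606113076
thr 119.0 px [327.775 103.525]
round_block 0.88 [324.1, 101.0, 54.5, 52.5] ((0.5973063707351685, -0.31291601061820984), (0.021186774596571922, 0.022002073004841805), 4.286798000335693)
thr 68.0 px [103.73684211 295.15789474]
round_block 0.56 [106.3, 288.4, 27.2, 25.0] ((0.4008759558200836, -0.11281292885541916), (0.007916092872619629, 0.02213279902935028), 47.72216796875)
thr 122.0 px [227.42857143 105.71428571]
short_block 0.64 [227.3, 104.5, 40.7, 57.1] ((0.5940075516700745, -0.23324117064476013), (0.022045304998755455, 0.012088428251445293), 1.9421073198318481)
thr 96.0 px [230.11111111 204.88888889]
long_block 0.93 [230.3, 194.0, 37.5, 77.8] ((0.5111404657363892, -0.23827645182609558), (0.04022198170423508, 0.012346998788416386), 4.274163722991943)
thr 118.0 px [327.23684211 103.97368421]
long_block 0.45 [322.7, 104.6, 50.6, 50.4] ((0.5973063707351685, -0.31291601061820984), (0.021186774596571922, 0.022002073004841805), 4.286798000335693)
square_block 0.44 [183.0, 151.0, 16.0, 18.0] 132
round_block 0.53 [311.0, 212.0, 14.0, 20.0] 185
round_block 0.46 [272.0, 166.0, 10.0, 15.0] 181
short_block 0.72 [195.0, 166.0, 16.0, 14.0] 157
short_block 0.44 [201.0, 157.0, 74.0, 50.0] 1434
long_block 0.7 [217.0, 157.0, 22.0, 13.0] 243
at [ 0.522  -0.2595  0.1453] 3.53 n 14
[[0, 0.08, -0.92, -0.01, 0, 0, -0.63], [0, 0.18, -0.91, -0.01, 0, 0, -0.63], [0, 0.28, -0.89, -0.01, 0, 0, -0.63], [0, 0.37, -0.85, -0.01, 0, 0, -0.63], [0, 0.46, -0.8, -0.01, 0, 0, -0.63]]
[[0, 0.55, -0.75, -0.01, 0, 0, -0.63], [0, 0.63, -0.68, -0.01, 0, 0, -0.63], [0, 0.7, -0.61, -0.01, 0, 0, -0.63], [0, 0.76, -0.53, -0.01, 0, 0, -0.63], [0, 0.82, -0.44, -0.01, 0, 0, -0.63]]
[[0, 0.86, -0.35, -0.01, 0, 0, -0.63], [0, 0.89, -0.25, -0.01, 0, 0, -0.63], [0, 0.92, -0.15, -0.01, 0, 0, -0.63], [0, 0.93, -0.05, -0.01, 0, 0, -0.63]]
```

All three blocks are seated, and their window sizes match the seated height. Now back to the carriage post.

Request:
{"api": "arm_command", "payload": {"rows": [[0,0.08,-0.92,-0.01,0,0,-0.63],[0,0.18,-0.91,-0.01,0,0,-0.63],[0,0.28,-0.89,-0.01,0,0,-0.63],[0,0.37,-0.85,-0.01,0,0,-0.63],[0,0.46,-0.8,-0.01,0,0,-0.63]]}}

```text
time_s: 31.9
ee_pos: [0.5249, -0.1195, 0.1469]
ee_rot: [2.994, 0.951, 0.0]
ft_force: [-0.6, -0.3, -0.0]
grip_width: 0.999
grip_force: 0.0
```

Request:
{"api": "arm_command", "payload": {"rows": [[0.3,0.55,-0.75,-0.01,0,0,-0.63],[0.6,0.63,-0.68,-0.01,0,0,-0.63],[0.6,0.7,-0.61,-0.01,0,0,-0.63],[0.6,0.76,-0.53,-0.01,0,0,-0.63],[0.6,0.82,-0.44,-0.01,0,0,-0.63]]}}

```text
time_s: 32.52
ee_pos: [0.5282, 0.0198, 0.1484]
ee_rot: [2.624, 1.728, -0.0]
ft_force: [0.7, -0.7, -0.6]
grip_width: 0.4
grip_force: 0.0
```

Request:
{"api": "arm_command", "payload": {"rows": [[0.6,0.86,-0.35,-0.01,0,0,-0.63],[0.6,0.89,-0.25,-0.01,0,0,-0.63],[0.6,0.92,-0.15,-0.01,0,0,-0.63],[0.6,0.93,-0.05,-0.01,0,0,-0.63],[0.6,0,0,0,0,0,0]]}}

```text
time_s: 33.15
ee_pos: [0.531, 0.1319, 0.1496]
ee_rot: [2.185, 2.257, 0.0]
ft_force: [-0.4, -0.3, -0.2]
grip_width: 0.401
grip_force: 0.0
```

Run:
```python
from h import *
o=get_obs();print(o['time_s'],o['ee_pos'],yaw(o))
p=shot('wrist')
for d in find(p,['carriage','carriage_handle']).values():pass
# post top: brightest small disc near the expected pixel
print('expect',project(p,[(.529,.132,.069)]))
plan((.529,.132,.037),92,5,.6)
u=project(p,[(.529,.132,.069)])[0].astype(int);g=cv2.cvtColor(p['image'],7)
print(g[u[1]-15:u[1]+16:2,u[0]-24:u[0]+25:2])
```

```text
33.15 [0.53095816 0.13187665 0.14957635] 91.87282564214944
carriage 0.88 [252.0, 111.0, 92.0, 211.0] 12231
carriage_handle 0.78 [251.0, 109.0, 91.0, 211.0] 12391
expect [[250.5242935  203.86939029]]
at [0.5309 0.1298 0.1496] 91.66 n 5
[[0.6, 0.02, -0.01, 0.75, 0, 0, -0.01], [0.6, 0.02, -0.01, 0.75, 0, 0, -0.01], [0.6, 0.02, -0.01, 0.75, 0, 0, -0.01], [0.6, 0.02, -0.01, 0.75, 0, 0, -0.01], [0.6, 0.02, -0.01, 0.75, 0, 0, -0.01]]
[[122 123 123 123 125 122 102  76  75  79  84  85  86  82  85  80  81  79
   79  92 128 123 126 124 144]
 [125 126 126 127 126 129 103  76  80  84  82  83  88  88  85  84  83  79
   75 102 169 167 164 181 200]
 [124 124 127 126 126 128 111  77  78  79  86  83  85  85  83  84  82  78
   80 135 214 212 211 211 214]
 [124 127 127 127 131 129 117  79  79  84  88  85  83  84  84  88  85  83
   79 148 211 211 210 212 214]
 [125 126 124 125 127 126 119  79  82  79  88  85  85  84  85  81  83  84
   78 159 211 210 214 212 218]
 [123 124 124 127 127 124 123  90  78  84  89  92 101  99  94  89  81  91
  127 205 211 209 210 213 213]
 [203 139 136 140 137 120 122 120  80  
[... 311 characters left out ...]
98 104 103 105 105 101 106 110 106 114
  222 219 218 217 214 215 215]
 [215 214 214 215 216 218 216 212  99 104 104 104 107 106 106 105 106 129
  217 216 216 217 217 215 215]
 [214 214 213 214 218 217 217 219 116 107 103 103 107 107 107 107 101 170
  214 214 215 215 215 218 216]
 [212 217 216 218 219 218 218 219 205 109 104 108 106 103 103 105 133 217
  217 218 216 217 216 215 215]
 [191 190 185 187 191 191 191 192 186 177 122 103 106 102  98 133 184 187
  191 192 190 188 197 196 192]
 [207 207 210 208 204 201 200 207 207 204 200 189 175 186 202 209 206 199
  206 210 203 207 205 205 207]
 [199 205 208 202 206 205 206 211 209 204 194 197 207 203 206 212 208 203
  209 207 206 203 203 205 209]]
```

Request:
{"api": "arm_command", "payload": {"rows": [[0.6,-0.03,-0.03,0.93,0,0,0],[0.6,0,-0.02,0.93,0,0,0],[0.6,0,0,0.93,0,0,0],[0.6,0,0,0.93,0,0,0],[1,0,0,0,0,0,0]], "force": 50}}

```text
time_s: 33.92
ee_pos: [0.528, 0.1281, 0.0361]
ee_rot: [-2.189, -2.251, 0.005]
ft_force: [15.7, -0.0, -12.6]
grip_width: 0.206
grip_force: 7.7
```

Request:
{"api": "arm_command", "payload": {"rows": [[1,0,0,0,0,0,0],[1,0,0,0,0,0,0],[1,0.3,0,0,0,0,0],[1,0.5,0,0,0,0,0],[1,0.5,0,0,0,0,0]]}}

```text
time_s: 34.55
ee_pos: [0.5279, 0.1669, 0.0368]
ee_rot: [2.189, 2.252, -0.005]
ft_force: [5.9, -3.9, -20.3]
grip_width: 0.172
grip_force: 49.0
```

Request:
{"api": "arm_command", "payload": {"rows": [[1,0.5,0,0,0,0,0],[1,0.5,0,0,0,0,0],[1,0.5,0,0,0,0,0],[1,0.5,0,0,0,0,0]]}}

```text
time_s: 35.05
ee_pos: [0.5261, 0.2268, 0.0368]
ee_rot: [2.188, 2.252, -0.006]
ft_force: [5.0, -3.4, -18.8]
grip_width: 0.173
grip_force: 49.1
```

Request:
{"api": "arm_command", "payload": {"rows": [[1,0.35,0,-0.02,0,0,0],[1,0.1,0,0,0,0,0],[1,0.1,0,0,0,0,0],[1,0,0,0,0,0,0]]}}

```text
time_s: 35.55
ee_pos: [0.5257, 0.2381, 0.0369]
ee_rot: [2.186, 2.244, -0.017]
ft_force: [7.3, -16.6, -17.9]
grip_width: 0.169
grip_force: 49.5
```

Request:
{"api": "arm_command", "payload": {"rows": [[1,0.1,0,0,0,0,0],[1,0,0,0,0,0,0]]}}

```text
time_s: 35.8
ee_pos: [0.5257, 0.2381, 0.0369]
ee_rot: [2.185, 2.239, -0.023]
ft_force: [7.0, -23.6, -15.2]
grip_width: 0.17
grip_force: 49.7
```

Request:
{"api": "arm_command", "payload": {"rows": [[0.6,0,0,0,0,0,0],[0.6,0,0,0,0,0,0],[0.6,0,0,-0.8,0,0,0],[0.5,0,0,-1,0,0,0],[0.3,-0.3,0,-1,0,0,0]]}}

```text
time_s: 36.42
ee_pos: [0.5264, 0.2401, 0.125]
ee_rot: [2.185, 2.256, 0.004]
ft_force: [1.1, 0.7, 0.1]
grip_width: 0.687
grip_force: 0.0
```

Request:
{"api": "arm_command", "payload": {"rows": [[0,-1,0.5,-1,0,0,0],[0,-1,0.7,-0.5,0,0,0],[0,-0.6,0.7,0,0,0,0],[0,0,0,0,0,0,0]]}}

```text
time_s: 36.92
ee_pos: [0.5873, 0.1622, 0.1692]
ee_rot: [2.188, 2.252, 0.005]
ft_force: [-0.6, 0.5, 0.7]
grip_width: 0.995
grip_force: 0.0
```

Run:
```python
from h import *
o=get_obs();print(o['time_s'],o['ee_pos'],yaw(o))
p=shot('wrist');r=find(p,['carriage','dial','dial_grip'])
g=cv2.cvtColor(p['image'],7)
u0=project(p,[(.63,.16,.06)])[0];print(u0)
for d in r.get('dial_grip',[])+r.get('dial',[]):
    print(to_plane(p,[d['extent'][:2]],.05))
# white pixels within dial region
x,y=map(int,r.get('dial_grip',r.get('dial'))[0]['extent'][:2])
for v in range(y-44,y+45,2): print(v,''.join('#' if t>200 else '+' if t>150 else '-' if t>100 else '.' if t>60 else ' ' for t in g[v,x-56:x+57]))
```

```text
36.925 [0.5873104  0.16215877 0.16923422] 91.6378755754803
carriage 0.66 [185.0, 57.0, 91.0, 101.0] 4054
dial 0.85 [302.0, 200.0, 60.0, 63.0] 2516
dial_grip 0.69 [304.0, 197.0, 55.0, 68.0] 2609
[301.87096938 196.52341323]
[[0.63350197 0.15602508 0.05      ]]
[[0.63205141 0.15369681 0.05      ]]
153 ------....---------------.............----------+++----------.-++-------------------+++++++++++++++++++++++++++++
155 -----.....-------------...............----------+++-----------++-----------------------++++++++++++++++++++++++++
157 ------....-----------..............-......-------------------.---.----------++-----------++++++++++++++++++++++++
159 ----.-....---------.................-.......------------............-------++--------------++++++++++++++++++++++
161 -.----....-------.............................------......................------------------+++++++++++++++++++++
163 ------.....----..................................-...............................-------------+++++++++++++++++++
165 ------.....---..................................               .................------------
[... 3805 characters left out ...]
+++--++++++++++++++++++++++++++++----------------.----------------++++++++++++++++++++++++++++++++++++++++++++
233 +++++++--++++++++++++++++++++++++++++++++++-------------------+++++++++++++++++++++++++++++++++++++++++++++++++++
235 +++++++-+++++++++++++++++++++++++++++++++++++++++++++++++++++++++++++++++++++++++++++++++++++++++++++++++++++++++
237 +++++++-+++++++++++++++++++++++++++++++++++++++++++++++++++++++++++++++++++++++++++++++++++++++++++++++++++++++++
239 +++++++-+++++++++++++++++++++++++++++++++++++++++++++++++++++++++++++++++++++++++++++++++++++++++++++++++++++++++
241 +++++++-+++++++++++++++++++++++++++++++++++++++++++++++++++++++++++++++++++++++++++++++++++++++++++++++++++++++++
```

```bash
cat >> h.py <<'E'
def rays(p,uv):
    s=ray(p,uv);d=np.c_[s,np.ones(len(s))]@p['T'][:3,:3].T;return p['T'][:3,3],d/np.linalg.norm(d,axis=1)[:,None]
def tri(obs):
    A=np.zeros((3,3));b=np.zeros(3)
    for o,d in obs:
        M=np.eye(3)-np.outer(d,d);A+=M;b+=M@o
    X=np.linalg.solve(A,b);return X,[float(np.linalg.norm((np.eye(3)-np.outer(d,d))@(X-o))) for o,d in obs]
E
python3 - <<'E'
from h import *
p=shot('wrist');a=dict(p)
def pose(xyz,yw): 
    T=np.eye(4);t=np.radians(yw);T[:3,:3]=np.array([[np.cos(t),np.sin(t),0],[np.sin(t),-np.cos(t),0],[0,0,-1]]);T[:3,3]=xyz;return T@np.array(p['tool_from_camera'])
a['T']=pose((.532,.1603,.184),91.8);p['T']=pose((.5875,.1622,.1695),91.8)
x0=304-56
im=[(x0+63,203),(x0+79.5,176)]
w4=np.array([(567,297),(587,265)])/1.5
o1,d1=rays(p,im);o2,d2=rays(a,w4)
P=[]
for i in range(2):
    X,e=tri([(o1,d1[i]),(o2,d2[i])]);print(X,e);P.append(X)
for z in(.07,.075,.08,.085):
    L=to_plane(p,im,z);v=L[1]-L[0];print(z,L.round(4)[:,:2].tolist(),np.degrees(np.arctan2(v[1],v[0])),np.linalg.norm(v))
E
```

```text
[0.62984301 0.16808793 0.10095381] [0.0005868243947949247, 0.0005868243947948675]
[0.64273365 0.18451321 0.09000308] [0.0020888315434790775, 0.002088831543479135]
0.07 [[0.6362, 0.1578], [0.6477, 0.1816]] 64.26880053732627 0.026382186231586204
0.075 [[0.6352, 0.1596], [0.6464, 0.1829]] 64.26880053732638 0.0258382582954234
0.08 [[0.6341, 0.1613], [0.6451, 0.1841]] 64.26880053732637 0.025294330359260722
0.085 [[0.6331, 0.1631], [0.6438, 0.1854]] 64.26880053732651 0.024750402423097943
```

Request:
{"api": "arm_command", "payload": {"rows": [[0,-0.85,0.5,0,0,0,0],[0,-0.85,0.5,0,0,0,0],[0,-0.85,0.45,0,0,0,0],[0,0,0,0,0,0,0],[0,0,0,0,0,0,0]]}}

```text
time_s: 37.8
ee_pos: [0.6305, 0.0885, 0.1676]
ee_rot: [-2.186, -2.255, 0.0]
ft_force: [-0.8, 0.2, 0.4]
grip_width: 1.002
grip_force: 0.0
```

Run:
```python
from h import *
o=get_obs();print(o['time_s'],o['ee_pos'],yaw(o))
p=shot('wrist');r=find(p,['dial','dial_grip'])
g=cv2.cvtColor(p['image'],7)
x,y=map(int,project(p,[(.632,.158,.06)])[0]);print(x,y)
for v in range(y-54,y+56,2): print(v,''.join('#' if t>200 else '+' if t>150 else '-' if t>95 else '.' if t>60 else ',' if t>35 else ' ' for t in g[v,x-56:x+57]))
for d in sum(r.values(),[]):
    for z in (.052,.08): print(z,to_plane(p,[d['extent'][:2]],z))
print(x)
```

```text
37.8 [0.63046023 0.08851503 0.16756152] 91.78966142290656
dial 0.8 [256.0, 104.0, 64.0, 70.0] 3392
dial_grip 0.73 [257.0, 105.0, 64.0, 72.0] 3360
257 109
55 +++-++++++++++++++++++++++++-----------------------------------------------------++++++++++++++++++++++++++++++++
57 +++-+++++++++++++++++++++----------------------#+-------------+#+--------------------++++++++++++++++++++++++++++
59 +++-++++++++++++++++++++-----------------------##------------.+#+----------------------++++++++++++++++++++++++++
61 +++-+++++++++++++++++-----------+--------------+#-------------#+-------------------------++++++++++++++++++++++++
63 +++-+++++++++++++++-----------.-#+-------------------------------------------+#+-----------++++++++++++++++++++++
65 +++--++++++++++++----------------#+-----------------------------------------+#+---------------+++++++++++++++++++
67 +++--+++++++++++------------------#+---------------------------------------++------------------++++++++++++++++++
69 +++--+++++++++-----------------------------------------------------------------------------------++++++++++++++++
71 +----++
[... 4994 characters left out ...]
-------------------------------+++++++++++++++++++++++
157 -------.-----------------------------------------------------------------------------------++++++++++++++++++++++
159 -------.------------------------------------------------------------------------------------+++++++++++----------
161 -------..----------------------------------------------------------------------------------++++++++++------------
163 -------.---------------------------------------------------------------------------------------------------------
0.052 [[0.63051118 0.16255622 0.052     ]]
0.08 [[0.63028253 0.16327978 0.08      ]]
0.052 [[0.63135075 0.16171567 0.052     ]]
0.08 [[0.6310312  0.16253024 0.08      ]]
257
```

The view from above shows the knob's foot centred at pixel (255,103) and the pointer line running from the centre up-right to (273,74). That puts the dial at about click 6, with the bar at about 62° in the world frame. I'll grip it at yaw 62°, which leaves room to turn both ways.

Run:
```python
from h import *
p=shot('wrist')
for z in(.05,.06,.085): 
    L=to_plane(p,[(255.5,103),(257-56+57.5,101),(257-56+71,75)],z);v=L[2]-L[1];print(z,L.round(4)[:,:2].tolist(),np.degrees(np.arctan2(v[1],v[0])),np.linalg.norm(v))
plan((.631,.1625,.115),62,6,.5)
```

```text
0.05 [[0.6302, 0.163], [0.6326, 0.1647], [0.6426, 0.1852]] 63.90495992971502 0.02285124230894355
0.06 [[0.6301, 0.1633], [0.6324, 0.1649], [0.6421, 0.1846]] 63.9049599297151 0.0219748782499559
0.085 [[0.6299, 0.1639], [0.632, 0.1653], [0.6407, 0.1831]] 63.90495992971508 0.019783968102486844
at [0.6307 0.0886 0.1678] 91.82 n 6
[[0.5, 0.41, 0.01, 0.29, 0, 0, 0.5], [0.5, 0.41, -0.02, 0.29, 0, 0, 0.5], [0.5, 0.41, -0.06, 0.29, 0, 0, 0.5], [0.5, 0.4, -0.09, 0.29, 0, 0, 0.5], [0.5, 0.39, -0.13, 0.29, 0, 0, 0.5]]
[[0.5, 0.38, -0.16, 0.29, 0, 0, 0.5]]
```

Request:
{"api": "arm_command", "payload": {"rows": [[0.5,0.41,0.01,0.25,0,0,0.5],[0.5,0.41,-0.02,0.25,0,0,0.48],[0.5,0.41,-0.06,0.25,0,0,0.48],[0.5,0.4,-0.09,0.25,0,0,0.48],[0.5,0.39,-0.13,0.25,0,0,0.48]], "force": 50}}

```text
time_s: 38.62
ee_pos: [0.6307, 0.1503, 0.13]
ee_rot: [-2.613, -1.744, 0.0]
ft_force: [-0.4, -0.3, -0.3]
grip_width: 0.499
grip_force: 0.0
```

Request:
{"api": "arm_command", "payload": {"rows": [[0.5,0.4,-0.15,0.25,0,0,0.48],[0.5,0,0,0,0,0,0]]}}

```text
time_s: 38.88
ee_pos: [0.6305, 0.1632, 0.122]
ee_rot: [-2.679, -1.639, 0.002]
ft_force: [-0.6, -1.0, -0.4]
grip_width: 0.502
grip_force: 0.0
```

Run:
```python
from h import *
plan((.6305,.163,.066),63,3,.5)
p=shot('wrist');g=cv2.cvtColor(p['image'],7)
x,y=map(int,project(p,[(.630,.163,.085)])[0]);print(x,y)
for v in range(y-60,y+50,3): print(v,''.join('#' if t>200 else '+' if t>150 else '-' if t>95 else '.' if t>60 else ',' if t>35 else ' ' for t in g[v,x-70:x+71:1]))
```

```text
at [0.6305 0.1632 0.122 ] 62.91 n 3
[[0.5, -0.0, 0.0, 0.62, 0, 0, -0.0], [0.5, -0.0, 0.0, 0.62, 0, 0, -0.0], [0.5, -0.0, 0.0, 0.62, 0, 0, -0.0]]
252 228
168 ----------------------------------.....................--...............--..............---......-------------+########################+++++#
171 ------------------------------..........................--.............................---........----------------+######################++++
174 ----------------------------...........--..........................................................-----------------+#####################+++
177 -------------------------................---.........................................................-+##++-----------+#####################+
180 -----------------------..........................................,,,,,,,,,,,,,......................--++----------------+####################
183 ---------------------...................................,, ,, ,,,,,,,,,,,,,,,,,,,,,,,,,..............----------------------########+++---+#+#
186 --------------------........--....................,, ,,,, ,,, ,, ,,
[... 3754 characters left out ...]
,   , .......-#######++++####+##++#####+++++++++++++++++++##+############+############+-,,,,,,,,,,,.............,.,.
267 , ,,, ............,,, ,,,,,,,, -........-#######++-#####+##++#+++++++++##+####+#++#+#++###########+######++++++#+,,,,,,,,,,,,.............,,,
270   ,  ............, ,,,, ,,,,,, ....-+#############++-###+#######+##+++###+####++++#+##############+++++++######+-,,,,,,,,,,,,,.............,,
273 ,  ,............, , ,  ,,,  ,, +#############+++++##+++##############+###+##+##+#############+++++#############+-,,,,,,,,,,,,,,.............,
276   ,............, ,   ,,  ,,,,, ########++++###########+++#############################++++++#################++#+,,,,,,,,,,,,,,,.............
```

The pointer line is dead centre and vertical in the tool's view (column 253, rows 189–228), so the yaw is right. I'll descend and grip.

Request:
{"api": "arm_command", "payload": {"rows": [[0.6,0,0,0.7,0,0,0],[0.6,0,0,0.6,0,0,0],[0.6,0,0,0.4,0,0,0],[0.6,0,0,0.1,0,0,0],[0.6,0,0,0,0,0,0]]}}

```text
time_s: 39.55
ee_pos: [0.6318, 0.1619, 0.0691]
ee_rot: [2.682, 1.635, 0.001]
ft_force: [-0.8, -0.4, 0.0]
grip_width: 0.399
grip_force: 0.0
```

Request:
{"api": "arm_command", "payload": {"rows": [[1,0,0,0,0,0,0],[1,0,0,0,0,0,0],[1,0,0,0,0,0,0]]}}

```text
time_s: 39.92
ee_pos: [0.6303, 0.1629, 0.0698]
ee_rot: [-2.68, -1.635, 0.001]
ft_force: [-4.5, 1.9, 5.0]
grip_width: 0.153
grip_force: 50.9
```

Run:
```python
from h import *
o=get_obs();print(o['time_s'],o['ee_pos'],yaw(o),o['moment'],o['ft_force'],o['grip_width'],o['joints'])
```

```text
39.925 [0.63034906 0.16289694 0.06977068] 62.782868925834016 [ 0.29452758  0.90417531 -0.01884413] [-4.54207873  1.92621614  4.95266432] 0.15289691068637096 [1.54661228e-01 6.14654121e-01 3.87697267e-02 9.96138240e-01
 1.77085705e-03 2.20048430e+00]
```

Request:
{"api": "arm_command", "payload": {"rows": [[1,0,0,0,0,0,-0.9],[1,0,0,0,0,0,-0.9],[1,0,0,0,0,0,-0.9],[1,0,0,0,0,0,-0.9],[1,0,0,0,0,0,-0.9]]}}

```text
time_s: 40.55
ee_pos: [0.6302, 0.163, 0.0698]
ee_rot: [-1.844, -2.541, -0.001]
ft_force: [-5.1, 1.6, 5.5]
grip_width: 0.152
grip_force: 51.0
```

Request:
{"api": "arm_command", "payload": {"rows": [[1,0,0,0,0,0,-0.9],[1,0,0,0,0,0,-0.9],[1,0,0,0,0,0,-0.9],[1,0,0,0,0,0,-0.9],[1,0,0,0,0,0,-0.9]]}}

```text
time_s: 41.18
ee_pos: [0.63, 0.1629, 0.0698]
ee_rot: [-0.731, -3.053, -0.002]
ft_force: [-5.5, 1.3, 5.7]
grip_width: 0.148
grip_force: 51.0
```

Request:
{"api": "arm_command", "payload": {"rows": [[1,0,0,0,0,0,-0.9],[1,0,0,0,0,0,-0.9],[1,0,0,0,0,0,0]]}}

```text
time_s: 41.55
ee_pos: [0.63, 0.1629, 0.0698]
ee_rot: [-0.251, -3.129, -0.002]
ft_force: [-5.0, 1.0, 5.7]
grip_width: 0.15
grip_force: 51.0
```

Run:
```python
from h import *
o=get_obs();print(o['time_s'],o['ee_pos'],yaw(o),o['moment'],o['ft_force'],o['grip_width'])
```

```text
41.55 [0.63003463 0.16286512 0.06980194] 170.8379297915461 [ 0.33316714  1.16640093 -0.02832529] [-5.03283927  1.03858775  5.73882003] 0.15040909845356068
```

Request:
{"api": "arm_command", "payload": {"rows": [[1,0,0,0,0,0,-0.6],[1,0,0,0,0,0,-0.5],[1,0,0,0,0,0,0]]}}

```text
time_s: 41.92
ee_pos: [0.63, 0.1628, 0.0697]
ee_rot: [0.049, -3.139, -0.002]
ft_force: [-5.9, 1.8, 5.5]
grip_width: 0.153
grip_force: 51.0
```

Run:
```python
from h import *
o=get_obs();print(o['time_s'],yaw(o),o['moment'],o['ft_force'],o['grip_width'])
```

```text
41.925 -178.21180116883022 [ 0.27977627  1.10313795 -0.10452809] [-5.91468379  1.83365107  5.45725883] 0.15307357646487635
```

Request:
{"api": "arm_command", "payload": {"rows": [[1,0,0,0,0,0,-0.3],[1,0,0,0,0,0,0]]}}

```text
time_s: 42.18
ee_pos: [0.63, 0.1628, 0.0698]
ee_rot: [0.125, -3.137, -0.003]
ft_force: [-5.5, 2.3, 6.1]
grip_width: 0.149
grip_force: 64.0
```

Run:
```python
from h import *
o=get_obs();print(o['time_s'],yaw(o),o['moment'],o['ft_force'],o['grip_width'])
```

```text
42.175 -175.4511950224673 [ 0.41220226  1.23481818 -1.51918295] [-5.45331246  2.29992226  6.10836961] 0.149334428605084
```

The moment jumped to −1.5 N m, so the end stop is reached, at about yaw 182.8°. Now 140° clockwise.

Request:
{"api": "arm_command", "payload": {"rows": [[1,0,0,0,0,0,0.9],[1,0,0,0,0,0,0.9],[1,0,0,0,0,0,0.9],[1,0,0,0,0,0,0.9],[1,0,0,0,0,0,0.9]]}}

```text
time_s: 42.8
ee_pos: [0.6301, 0.1629, 0.0698]
ee_rot: [-1.087, -2.945, -0.001]
ft_force: [-5.1, 1.6, 5.4]
grip_width: 0.153
grip_force: 51.0
```

Request:
{"api": "arm_command", "payload": {"rows": [[1,0,0,0,0,0,0.9],[1,0,0,0,0,0,0.9],[1,0,0,0,0,0,0.9],[1,0,0,0,0,0,0.9],[1,0,0,0,0,0,0.9]]}}

```text
time_s: 43.42
ee_pos: [0.6303, 0.163, 0.0698]
ee_rot: [-2.131, -2.306, -0.0]
ft_force: [-5.4, 1.1, 5.7]
grip_width: 0.151
grip_force: 50.9
```

Request:
{"api": "arm_command", "payload": {"rows": [[1,0,0,0,0,0,0.9],[1,0,0,0,0,0,0.9],[1,0,0,0,0,0,0.9],[1,0,0,0,0,0,0.9],[1,0,0,0,0,0,0.9]]}}

```text
time_s: 44.05
ee_pos: [0.6304, 0.1629, 0.0698]
ee_rot: [-2.851, -1.315, 0.001]
ft_force: [-4.2, 1.7, 5.4]
grip_width: 0.146
grip_force: 50.9
```

Request:
{"api": "arm_command", "payload": {"rows": [[1,0,0,0,0,0,0.65],[1,0,0,0,0,0,0]]}}

```text
time_s: 44.3
ee_pos: [0.6303, 0.1629, 0.0698]
ee_rot: [-2.919, -1.157, 0.001]
ft_force: [-5.6, 1.8, 5.3]
grip_width: 0.148
grip_force: 50.9
```

Run:
```python
from h import *
o=get_obs();print(o['time_s'],yaw(o),o['moment'],o['ft_force'],o['grip_width'],o['ee_pos'])
```

```text
44.3 43.248170131508395 [0.2568055  0.88749135 0.00193244] [-5.5703543   1.80128974  5.349719  ] 0.14775920417504582 [0.63033923 0.16286744 0.06975598]
```

The moment is near zero at 43.2°, so it's in the detent. I'll release, retract and check.

Request:
{"api": "arm_command", "payload": {"rows": [[0.6,0,0,0,0,0,0],[0.6,0,0,0,0,0,0],[0.6,0,0,0,0,0,0],[0.6,0,0,-0.6,0,0,0],[0.6,0,0,-0.8,0,0,0]]}}

```text
time_s: 44.92
ee_pos: [0.631, 0.1618, 0.1103]
ee_rot: [-2.92, -1.157, 0.003]
ft_force: [0.6, -0.4, -0.5]
grip_width: 0.397
grip_force: 0.0
```

Request:
{"api": "arm_command", "payload": {"rows": [[0.6,0,0,-0.9,0,0,0],[0.6,0,0,0,0,0,0],[0.6,0,0,0,0,0,0]]}}

```text
time_s: 45.3
ee_pos: [0.6313, 0.1619, 0.1369]
ee_rot: [-2.921, -1.157, 0.001]
ft_force: [0.0, 0.3, -0.1]
grip_width: 0.4
grip_force: 0.0
```

Run:
```python
from h import *
o=get_obs();print(o['time_s'],yaw(o),o['ee_pos'])
p=shot('wrist');g=cv2.cvtColor(p['image'],7)
x,y=map(int,project(p,[(.630,.163,.085)])[0]);print(x,y)
for v in range(y-55,y+20,3): print(v,''.join('#' if t>200 else '+' if t>150 else '-' if t>85 else '.' if t>60 else ',' if t>35 else ' ' for t in g[v,x-60:x+61:1]))
r=find(p,['carriage'],.1)
t=shot('top');r=find(t,['round_block','short_block','long_block','vial','beaker','tube_rack'])
for n in('vial','beaker'): 
    for d in r.get(n,[]): print(n,to_plane(t,[d['extent'][:2]],.03))
```

```text
45.3 43.23524193815191 [0.63126453 0.16193833 0.13687877]
250 218
163 --------------------------....................---............----..........--+##+-----------------++#####################
166 -----------------------........................---..........................--+----------------------+###################
169 --------------------...........---...........................................--------------------------++################
172 ------------------...............---............................................----------+##+------------+##############
175 ----------------....................................,,,,,,,,,,,,,,,,,,..........----------+-----------------+############
178 --------------...............................,,,, ,,,,,,,,,,,,,,,,,,,,,,,,,,,,....---------------------------+#+#########
181 -------------.......-----..............., ,,,,,,,,,,, ,, ,,,,---.,,,,,,,,,,,,,,,,,,....------------------------+##+#++###
184 ------------............---..........,,, ,,,, ,, ,,, ,, , ,,,---.  ,,,,,,,,,,,,,,,,,,,------------++##++--------+####++-+
187 -----------...........
[... 1960 characters left out ...]
-----------++++++++#++#+##+#+
235 --.,,,,,,,,,,,,,,,,,,.-.......------..............., , ,, ,,,,,, ,, ,,,.-----------------------------++++++++++++++###+++
carriage 0.61 [77.0, 184.0, 114.0, 121.0] 4773
round_block 0.64 [204.0, 231.0, 12.0, 18.0] 135
short_block 0.51 [304.0, 168.0, 12.0, 9.0] 126
long_block 0.68 [307.0, 191.0, 11.0, 20.0] 181
long_block 0.44 [314.0, 179.0, 52.0, 52.0] 2006
vial 0.48 [260.0, 173.0, 8.0, 12.0] 34
beaker 0.73 [234.0, 180.0, 16.0, 12.0] 194
beaker 0.45 [329.0, 165.0, 14.0, 13.0] 134
tube_rack 0.69 [389.0, 226.0, 57.0, 38.0] 1821
vial [[ 0.57535091 -0.08381028  0.03      ]]
beaker [[0.55465284 0.00368807 0.03      ]]
beaker [[ 0.59851229 -0.32036834  0.03      ]]
```

The pointer line sits at about 42–43°, which is 140° from the stop (click 7). One last numeric check of the carriage post against the first home picture, then I'll hand in.

Run:
```python
from h import *
p=shot('scene');a=cv2.resize(cv2.imread('pics/scene1.png'),(512,384),interpolation=cv2.INTER_AREA);b=p['image'][:,:,::-1]
def m(x0,y0,x1,y1):
    t=a[y0:y1,x0:x1];s=np.ascontiguousarray(b[y0-15:y1+15,x0-15:x1+15]);r=cv2.matchTemplate(s,np.ascontiguousarray(t),cv2.TM_CCOEFF_NORMED);_,v,_,l=cv2.minMaxLoc(r);print(round(v,3),l[0]-15,l[1]-15)
m(296,248,316,276)   # post
m(300,285,340,325)   # head, for reference
m(215,185,235,205);m(240,193,260,222);m(190,70,237,122)  # jar, beaker, rack
for o in ['round_block','short_block','long_block']: find(p,[o],.3)
o=get_obs();print(o['time_s'],o['ee_pos'])
```

```text
0.686 0 0
0.998 0 0
0.796 0 0
0.379 15 -4
0.729 0 0
round_block 0.66 [212.0, 96.0, 48.0, 55.0] 1629
round_block 0.54 [312.0, 211.0, 13.0, 18.0] 170
short_block 0.44 [196.0, 165.0, 16.0, 17.0] 149
long_block 0.73 [185.0, 152.0, 12.0, 15.0] 144
long_block 0.66 [217.0, 156.0, 22.0, 13.0] 274
long_block 0.52 [253.0, 253.0, 22.0, 20.0] 285
45.95 [0.63154746 0.16204181 0.13769277]
```

```bash
python3 -c "from cell import finish_job; print(finish_job())"
```

```text
the job is handed in; nothing more can be done
None
```

The job is handed in: the long, short and round blocks are in their own recesses (no square block was found), the carriage is home, and the dial is at click seven from its end stop. The jar and rack matched the first picture. The beaker was hidden from the scene camera at the end, but the top camera found it within a pixel or so of its first position.

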